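Make up two engine-service kits in divided trays

TASK

Make up the two engine-service kits, one thing to a compartment: the red tray gets the white oil filter, the long new spark plug and the in-line fuel filter, and the blue tray, which already has its brass drain plug, gets the round air filter and the short spark plug. Stand the oil filter and the air filter upright in the large compartments, and lay the plugs and the fuel filter flat on the floor of empty small ones. Set everything down rather than dropping it, and leave the yellow oil filter, the sooty old plug and the drain plug where they are.

Things in the scene. Friction and masses are not known exactly. Their poses are not given: they have to be found in the camera images.
- white_oil_filter: White spin-on engine oil filter (about 0.2 kg), 56 mm in diameter and 60 mm high with a fluted closed top; it stands upright on its gasket on a 3 mm bench mat, origin at the centre of its underside, z up. 
- long_plug: Long new spark plug: bright steel hexagon, white insulator, 82 mm long overall (from x = -46 to x = +36 mm). Lies along its x on a 3 mm bench mat, thread to +x; origin on its axis, at the middle of the hexagon. Grip the hexagon (14 mm long) from above across the axis: 21 mm across flats (24 mm across corners), axis 10.5 mm above what it lies on. About 55 g.
- fuel_filter: In-line fuel filter, about 45 g: clear round bowl with cream paper inside, 28 mm diameter, 44 mm long, between two black hexagonal end caps (30 mm across flats, 35 across corners) with a hose barb at each end; 88 mm long overall. Lies along its x on a 3 mm bench mat; origin on its axis at the middle, 15 mm above what it lies on. Grip the bowl from above across the axis.
- air_filter: Round pleated air filter cartridge with cream paper pleats between orange rubber end caps and a dark hole in the top, 56 mm in diameter, 56 mm high, about 0.09 kg; rigid enough to grip anywhere on its side. It stands upright on a 3 mm bench mat, origin at the centre of its underside, z up.
- short_plug: Short new spark plug: brass-coloured hexagon, white insulator, 55 mm long overall (from x = -27.5 to x = +27.5 mm). Lies along its x on a 3 mm bench mat, thread to +x; origin on its axis, at the middle of the hexagon. Grip the hexagon (14 mm long) from above across the axis: 20 mm across flats (23 mm across corners), axis 10 mm above what it lies on. About 45 g.
- red_tray: Red tray, fixed, 116 (x) by 240 (y) by 21 mm high, origin at the centre of its underside; floor and walls 3 mm thick. Dividers 17 mm high make three compartments, each 110 mm long in x and centred on x = 0: one LARGE, 88 mm wide, centre y = +73 mm; two SMALL, 70 mm wide, the middle one at y = -9 mm, the end one at y = -82 mm. Empty at the start.
- blue_tray: Blue tray, fixed, 116 (x) by 240 (y) by 21 mm high, origin at the centre of its underside; floor and walls 3 mm thick. Dividers 17 mm high make three compartments, each 110 mm long in x and centred on x = 0: one LARGE, 88 mm wide, centre y = +73 mm; two SMALL, 70 mm wide, the middle one at y = -9 mm, the end one at y = -82 mm. The middle one already holds the drain plug.
- drain_plug: Brass drain plug, 28 mm across its flange and 25 mm high, standing on its hexagonal head in the blue tray's middle compartment; origin at the centre of its underside. Already where it belongs: leave alone.
- yellow_oil_filter: Yellow spin-on engine oil filter, 56 mm in diameter and 60 mm high with a fluted closed top; it stands upright on its gasket on a 3 mm bench mat, origin at the centre of its underside, z up. Not wanted: leave alone.
- sooty_plug: Old, sooty spark plug, black and rust brown all over, of the long one's size and shape, lying in the same way (same origin). Not wanted: leave alone. (Also about, clear of the work: a flat spanner nearer the robot than 0.36 m; tools, cans and machines beyond the mat's far edge and along both sides of the bench.)
Mind the look-alikes: they are no part of the job. Of the things that look like the white_oil_filter, the smaller one is meant. Leave any green look-alike of the long_plug alone.

How it is judged:
By the outcome, as a careful person would: the job done as asked, in the order asked, and still so for the second after the job is handed in, with the robot touching nothing.
It also fails if it takes over 115 s, if anything falls off the work surface, if the arm or the gripper's body presses on something with over 40 N, if the wrist force passes 120 N, or if a joint passes its speed limit or range.

ROBOT

A 6-joint arm with a two-finger parallel gripper is mounted at the origin on the work surface. World frame = base frame: x ahead of the robot, y to its left, z up, the work surface at z = 0. Lengths are in m, angles in degrees, forces in N, time in s.
With the tool pointing down it reaches from about 0.35 to 0.875 m from the base axis. Payload 4.2 kg.
Tool frame: the origin (TCP) lies at the very end of the fingers, on their centre line; the grasp point (between the pads) lies 19 mm behind it; z points along the fingers, x is the direction in which the jaws open and shut, and the axes are right-handed (so a half turn about z gives the same grasp; the last joint's range is limited). The gripper opens to 87 mm and grips with 3 to 60 N. Pads are 19 mm wide; open, the fingers measure 117 mm over their backs; the gripper's body (75 mm by 190 mm) begins 51 mm behind the grasp point.
Start: joints at [80.936, 22.042, 0.453, 0, -68.411, -14.817], TCP at [0.253, 0.571, 0.223] pointing down, gripper open.
Joint ranges: [-179.83, 179.83], [-69.29, 118.12], [-61.27, 80.66], [-181.25, 117.63], [-171.15, -9.14], [-177.46, 177.46]. Speed limits (degrees/s): [159.86, 159.86, 180, 180, 180, 180].

INTERFACE

Orientations are given as a 3x3 rotation matrix whose columns are the frame's x, y, z axes.
In Python, from station import sense, capture, finish_job gives the robot as it stands.
- The arm moves only by the shell command python3 -m crank 'ROWS' [OPENING]. ROWS is JSON, a list of rows, each a list of 4 numbers: the shift along the tool's x, y, z in m, then the turn about the tool's z in rad. A call has 1 to 5 rows; each row shifts and turns the commanded pose from where the row before left it, along the tool's axes as they then stand; what a row does not reach is not made up. A row lasts 1/12 s, in which the tool goes at most 41.7 mm and 7.16 degrees, less where a joint would pass 70% of its speed; a pose out of reach is approached as far as the arm can. A call with a gripper value outside its range is refused whole. OPENING is the finger opening in m, from 0 to 0.087, set as the call begins (- or left out, the last holds). The fingers move at their own pace and stop on an object; the grip force is fixed at half the most. Time passes only in rows, so rows that do not move let the fingers close. It gives the time, the measured TCP pose, the force and the opening at its end, in the units of the state.
- sense(): the state, without advancing time (a new reading comes with each control period).
- capture(name): name is "scene" or "side" or "wrist"; returns a dict with "pixels" (480x640x3 uint8, red, green, blue), "depth" (480x640 float32, m along the optical axis (not along the pixel's ray), 0 where there is no reading), "fx", "fy", "cx", "cy" (pixels), "k1" (the pictures are not rectified: a ray, as slopes to the right and down, at radius r is drawn at 1 + k1 r^2 times it, then the intrinsics apply), "world_from_camera" (4x4, takes a point from camera to world coordinates); the wrist camera has in their place "hand_eye" (4x4, takes a point from camera to tool coordinates, whose origin is the TCP and whose axes are the tool frame's). Camera axes: x right, y down, z forward; pixel columns grow to the right and rows downward; lengths in m; the calibration is good to about 2 mm. A picture is of the moment at which its call begins: read the wrist's pose just before it.
- finish_job(): hands the job in, once; it reports no verdict.
The state is a dict: "time_s": time; "joints": joint angles; "joint_velocities": joint speeds; "effort": joint torques, N m; "tcp_pos": TCP position; "ee_rot": TCP orientation; "wrist_force": force on the tool from outside, world axes, zero at the start; "moment": the same for the moment, N m; "gripper_width": opening from 0.0 (shut) to 1.0 (fully open).
Only numpy, scipy, OpenCV 4.12 (cv2) and the standard library are available. Lean on these libraries where they do the work, as an engineer would, in place of code of your own. Each camera call takes 0.05 s, during which the arm holds its last target.

## Working session

There is one attempt and no reset: what is moved stays moved. The work goes in short steps, Python scripts to look and compute and a shell command to move; the robot and the scene stay as the last step left them, time stands still between calls to the robot, and variables do not carry over. Pictures are saved under pics/ and viewed, and the job is handed in when it is done.

```bash
ls; mkdir -p pics; cat > h.py <<'E'
import numpy as np,cv2,json
from station import sense,capture
def grab(n):
    s=sense();c=capture(n)
    T=np.eye(4)
    if n=="wrist":
        T[:3,:3]=np.array(s["ee_rot"]);T[:3,3]=s["tcp_pos"];T=T@np.array(c["hand_eye"])
    else: T=np.array(c["world_from_camera"])
    c["T"]=T
    return c
def save(c,f): 
    cv2.imwrite(f,cv2.cvtColor(c["pixels"],cv2.COLOR_RGB2BGR))
    np.savez(f[:-4]+".npz",**{k:v for k,v in c.items()})
def load(f):
    return dict(np.load(f[:-4]+".npz"))
def ray(c,u,v):
    K=np.array([[c["fx"],0,c["cx"]],[0,c["fy"],c["cy"]],[0,0,1]],float)
    p=cv2.undistortPoints(np.array([[[u,v]]],float),K,np.array([float(c["k1"]),0,0,0]))[0,0]
    return np.array([p[0],p[1],1.])
def atz(c,u,v,z):
    d=c["T"][:3,:3]@ray(c,u,v);o=c["T"][:3,3]
    return o+d*(z-o[2])/d[2]
def atd(c,u,v):
    d=c["depth"][int(round(v)),int(round(u))]
    return c["T"][:3,:3]@(ray(c,u,v)*d)+c["T"][:3,3]
def crop(f,u0,v0,u1,v1,k,out):
    im=cv2.imread(f)[v0:v1,u0:u1]
    cv2.imwrite(out,cv2.resize(im,None,fx=k,fy=k,interpolation=cv2.INTER_CUBIC))
E
python3 - <<'E'
from h import *
for n in("scene","side","wrist"):
    c=grab(n);save(c,f"pics/{n}0.png");print(n,c["T"].round(3).tolist(),c["fx"],c["k1"])
print(sense())
E
```

```text
pics
scene [[0.877, 0.302, -0.374, 0.933], [0.481, -0.567, 0.669, -0.749], [-0.01, -0.767, -0.642, 0.784], [0.0, 0.0, 0.0, 1.0]] 613.5552919279213 -0.13130211758351495
side [[-0.945, -0.214, 0.246, 0.216], [-0.326, 0.604, -0.728, 0.842], [0.007, -0.768, -0.64, 0.812], [0.0, 0.0, 0.0, 1.0]] 560.1067700276319 -0.004434379953237903
wrist [[-0.405, -0.874, -0.27, 0.326], [-0.914, 0.388, 0.116, 0.538], [0.003, 0.294, -0.956, 0.384], [0.0, 0.0, 0.0, 1.0]] 338.46435095829264 -0.06179672425712794
{'time_s': 0.15, 'joints': array([ 8.09361280e+01,  2.20803364e+01,  3.99194678e-01, -1.90298814e-02,
       -6.84113106e+01, -1.48154576e+01]), 'joint_velocities': array([ 0.07548214, -0.12848086,  0.31008974,  0.09457304,  0.04889343,
       -0.03199363]), 'effort': array([ 5.47285617e-04, -3.91052020e+01,  1.87587136e+01,  4.22226861e+00,
        1.23757124e-02, -1.42716690e-04]), 'tcp_pos': array([0.25283022, 0.57109614, 0.22172784]), 'ee_rot': array([[-4.04923240e-01, -9.14350511e-01, -5.59174124e-04],
       [-9.14349213e-01,  4.04923610e-01, -1.54477843e-03],
       [ 1.63889175e-03, -1.14236265e-04, -9.99998650e-01]]), 'wrist_force': array([ 0.46118833, -0.00424239,  1.000098  ]), 'moment': array([-0.01885016,  0.01270234, -0.02136985]), 'gripper_width': 1.000018283047292}
```

View pics/scene0.png

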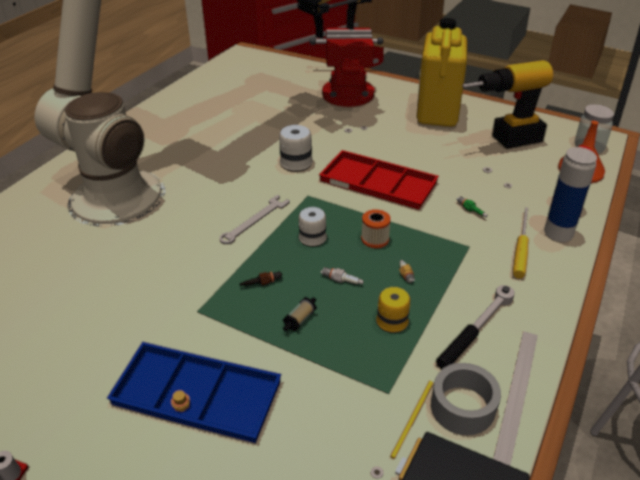

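View pics/side0.png

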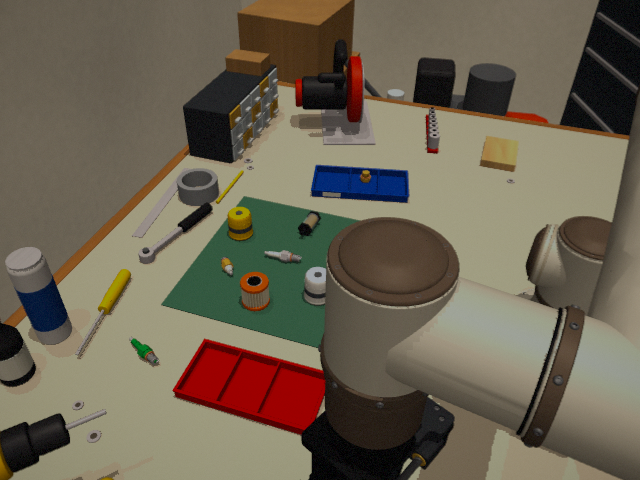

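View pics/wrist0.png

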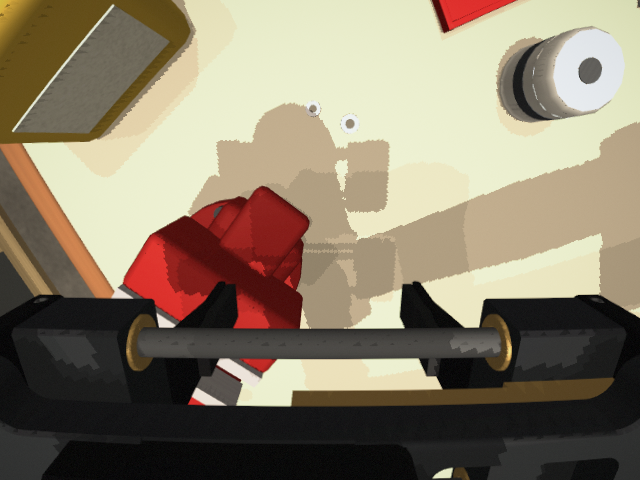

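The scene picture shows two white oil filters, at (296,147) (large, on the bench) and (313,226) (small, on the mat). The smaller one on the mat is meant. The bright plug is at (341,277), the sooty one at (262,280) and the green one at (472,207). The fuel filter is at (300,314), the air filter at (376,228), the short plug at (406,271) and the yellow filter at (394,309).

```bash
python3 - <<'E'
from h import *
crop("pics/scene0.png",200,190,480,360,2.85,"pics/s0a.png")
crop("pics/scene0.png",270,110,460,250,4,"pics/s0b.png")
crop("pics/scene0.png",90,330,300,450,3.5,"pics/s0c.png")
E
```

```text
(no output)
```

View pics/s0a.png

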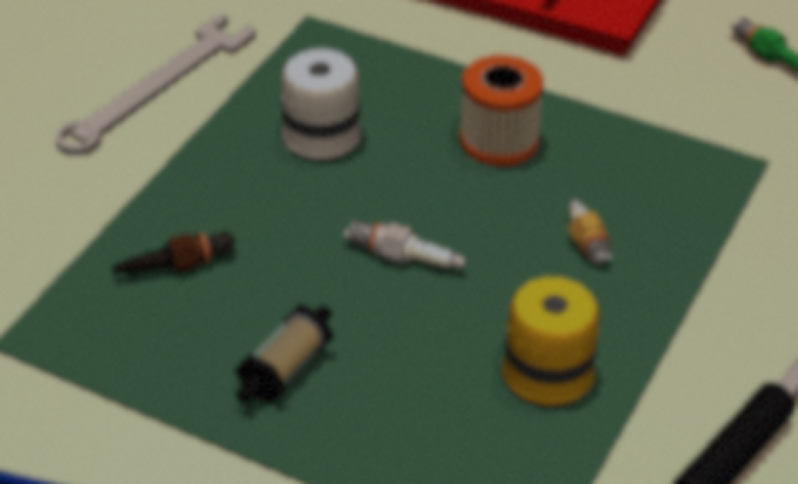

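View pics/s0b.png

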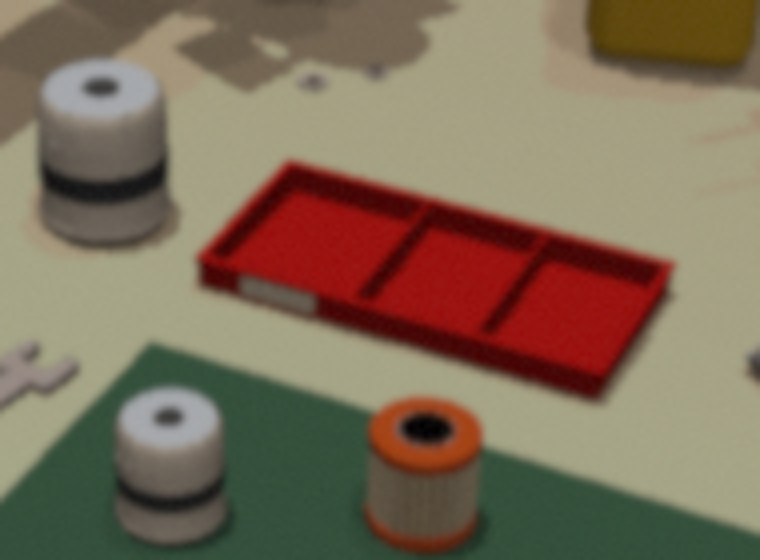

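View pics/s0c.png

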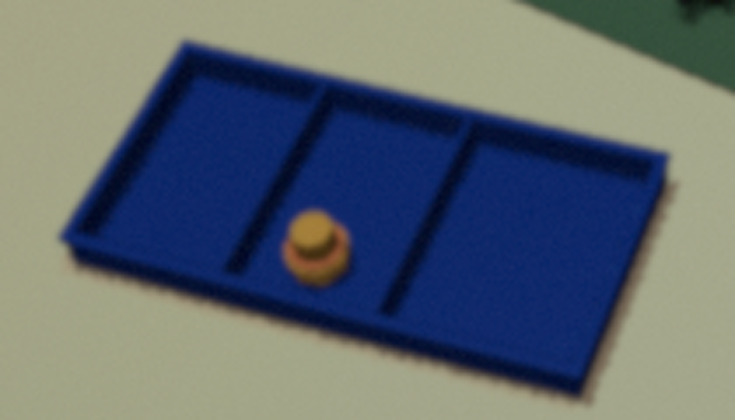

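```bash
python3 - <<'E'
from h import *
c=load("pics/scene0.png")
a=lambda u,v:(200+u/2.85,190+v/2.85)
b=lambda u,v:(270+u/4,110+v/4)
d=lambda u,v:(90+u/3.5,330+v/3.5)
for n,p,z in [("white",a(320,68),.063),("bigwhite",b(101,85),.08),("air",a(503,77),.059),("yellow",a(555,304),.063),
 ("longhex",a(395,241),.0135),("longthreadend",a(346,231),.0135),("longins",a(464,265),.0135),
 ("shorthex",a(588,230),.013),("shortins",a(574,205),.013),("shortthr",a(605,259),.013),
 ("fuelcapA",a(316,322),.018),("fuelcapB",a(258,382),.018),("fuelmid",a(287,350),.018),("drain",d(314,225),.028)]:
    print(n,np.round(p,1),atz(c,*p,z).round(4),"depth",atd(c,*p).round(4))
for n,f,P in [("red",b,[(292,163),(672,266),(600,380),(200,262)]),("blue",d,[(185,43),(668,157),(580,380),(65,240)])]:
    Q=np.array([atz(c,*f(*p),.021) for p in P]);print(n,Q.round(3).tolist(),Q.mean(0).round(4),np.linalg.norm(np.roll(Q,-1,0)-Q,axis=1).round(3))
E
```

```text
white [312.3 213.9] [0.4628 0.0737 0.063 ] depth [0.4641 0.0713 0.0651]
bigwhite [295.2 131.2] [0.2869 0.3096 0.08  ] depth [0.2893 0.3058 0.0825]
air [376.5 217. ] [0.5749 0.1279 0.059 ] depth [0.5759 0.1254 0.061 ]
yellow [394.7 296.7] [ 0.6935 -0.0598  0.063 ] depth [ 0.6927 -0.0574  0.0605]
longhex [338.6 274.6] [ 0.5629 -0.0082  0.0135] depth [ 0.566  -0.0143  0.0199]
longthreadend [321.4 271.1] [ 0.5304 -0.0147  0.0135] depth [ 0.5305 -0.0147  0.0136]
longins [362.8 283. ] [ 0.6119 -0.0074  0.0135] depth [0.6068 0.0044 0.0012]
shorthex [406.3 270.7] [0.6689 0.0607 0.013 ] depth [0.6711 0.0542 0.0193]
shortins [401.4 261.9] [0.6513 0.0791 0.013 ] depth [0.652  0.077  0.0149]
shortthr [412.3 280.9] [0.6891 0.0404 0.013 ] depth [0.6877 0.0448 0.0087]
fuelcapA [310.9 303. ] [ 0.5557 -0.0998  0.018 ] depth [ 0.5612 -0.1092  0.0291]
fuelcapB [290.5 324. ] [ 0.5497 -0.1592  0.018 ] depth [ 0.5498 -0.1593  0.0181]
fuelmid [300.7 312.8] [ 0.5518 -0.1286  0.018 ] depth [ 0.5567 -0.1365  0.0277]
drain [179.7 394.3] [ 0.4808 -0.3699  0.028 ] depth [ 0.479  -0.3683  0.0249]
red [[0.38, 0.371, 0.021], [0.616, 0.374, 0.021], [0.619, 0.254, 0.021], [0.382, 0.253, 0.021]] [0.4992 0.3131 0.021 ] [0.236 0.12  0.238 0.118]
blue [[0.358, -0.314, 0.021], [0.592, -0.26, 0.021], [0.62, -0.375, 0.021], [0.386, -0.427, 0.021]] [ 0.4889 -0.344   0.021 ] [0.24  0.118 0.24  0.117]
```

```bash
cat > go.py <<'E'
# usage: go.py x y z phi  -> remaining turn, and tool-frame shift (after that turn)
import sys
from h import *
x,y,z,p=map(float,sys.argv[1:5])
s=sense();R=np.array(s["ee_rot"]);P=np.array(s["tcp_pos"])
cur=np.degrees(np.arctan2(R[1,0],R[0,0]))
t=-((p-cur+180)%360-180)
a=np.radians(p);X=np.array([np.cos(a),np.sin(a),0]);Y=np.array([np.sin(a),-np.cos(a),0])
D=np.array([x,y,z])-P
sh=[D@X,D@Y,-D[2]]
n=int(np.ceil(np.linalg.norm(D)/.04))
print("t",round(s["time_s"],2),"tcp",P.round(4),"phi",round(cur,2),"tilt",R[:,2].round(4),"w",round(s["gripper_width"]*.087,4),"F",np.round(s["wrist_force"],1),"j6",round(s["joints"][5],1))
print("turn rad",np.round(np.radians(t),3),"shift tool",np.round(sh,4),"n",n,"per row",np.round(np.array(sh)/max(n,1),4))
E
python3 go.py .463 .073 .15 -90
```

```text
t 0.15 tcp [0.2528 0.5711 0.2217] phi -113.89 tilt [-6.0e-04 -1.5e-03 -1.0e+00] w 0.087 F [ 0.5 -0.   1. ] j6 -14.8
turn rad -0.417 shift tool [ 0.4981 -0.2102  0.0717] n 14 per row [ 0.0356 -0.015   0.0051]
```

```bash
python3 -m crank '[[0,0,0,-0.104],[0,0,0,-0.104],[0,0,0,-0.104],[0,0,0,-0.105]]' 0.087
python3 -m crank '[[0.036,-0.015,0,0],[0.036,-0.015,0,0],[0.036,-0.015,0,0],[0.036,-0.015,0,0],[0.036,-0.015,0,0]]'
python3 -m crank '[[0.036,-0.015,0,0],[0.036,-0.015,0,0],[0.036,-0.015,0,0],[0.036,-0.015,0,0],[0.036,-0.015,0,0]]'; python3 go.py .463 .073 .15 -90
```

```text
time_s: 0.48
tcp_pos: [0.2529, 0.5713, 0.2221]
ee_rot: [[0.005, -1.0, -0.0], [-1.0, -0.005, -0.001], [0.001, 0.0, -1.0]]
wrist_force: [0.0, 0.2, 0.1]
gripper_width: 1.0
time_s: 0.9
tcp_pos: [0.3282, 0.3896, 0.2222]
ee_rot: [[0.001, -1.0, -0.0], [-1.0, -0.001, -0.001], [0.001, 0.0, -1.0]]
wrist_force: [0.7, 0.4, -0.1]
gripper_width: 1.0
time_s: 1.32
tcp_pos: [0.4031, 0.2096, 0.2226]
ee_rot: [[0.001, -1.0, 0.0], [-1.0, -0.001, 0.0], [-0.0, -0.0, -1.0]]
wrist_force: [1.2, -0.2, -0.0]
gripper_width: 1.0
t 1.32 tcp [0.4031 0.2096 0.2226] phi -89.96 tilt [ 0.e+00  2.e-04 -1.e+00] w 0.087 F [ 1.2 -0.2 -0. ] j6 42.0
turn rad 0.001 shift tool [ 0.1366 -0.0599  0.0726] n 5 per row [ 0.0273 -0.012   0.0145]
```

Tracks perfectly. Stop above the filter and look with all cameras.

```bash
python3 -m crank '[[0.027,-0.012,0,0],[0.027,-0.012,0,0],[0.027,-0.012,0,0],[0.027,-0.012,0,0],[0.027,-0.012,0,0]]'
python3 - <<'E'
from h import *
c=grab("wrist");save(c,"pics/w1.png")
c=grab("side");save(c,"pics/side1.png")
E
```

```text
time_s: 1.73
tcp_pos: [0.4632, 0.075, 0.2225]
ee_rot: [[0.0, -1.0, -0.0], [-1.0, -0.0, 0.0], [-0.0, 0.0, -1.0]]
wrist_force: [1.2, 0.5, -0.1]
gripper_width: 0.999
```

View pics/w1.png

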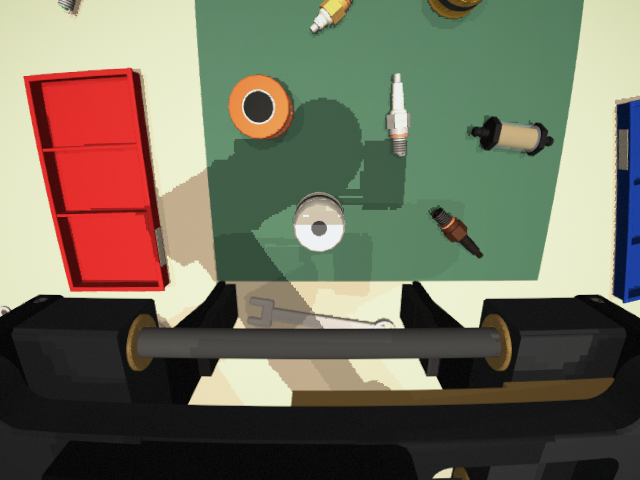

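View pics/side1.png

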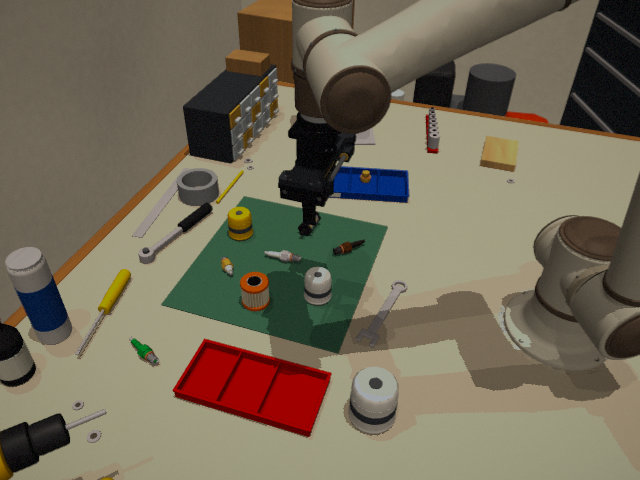

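The wrist picture shows the white filter's top at (319,228), the air filter's hole at (258,107), the long plug's hexagon at (398,121), the fuel bowl at (515,137), the short plug's hexagon at (336,10) and the red tray's corners at about (25,76), (133,69), (167,290) and (71,290). The side view confirms two white filters: big on the bench at (374,398), small on the mat at (318,285). I'll take the small one.

```bash
python3 - <<'E'
from h import *
c=load("pics/w1.png");s=load("pics/side1.png")
for n,u,v,z in [("white",319,228,.063),("air",258.5,107,.059),("longhexTop",398,121,.024),("longthr",400,153,.0135),("longins",397,76,.0135),
 ("fuelmid",516,137,.030),("fuelbarbA",474,131.5,.018),("fuelbarbB",552,141,.018),("shorthexTop",336,10,.023),("shortins",316,29,.013),("sooty",459,231,.024),("spannertop",260,306,.005)]:
    print(n,atz(c,u,v,z).round(4),"d",atd(c,u,v).round(4))
Q=np.array([atz(c,*p,.021) for p in [(25,76),(133,69),(167,290),(71,290)]]);print("red",Q.round(3).tolist(),Q.mean(0).round(4),np.linalg.norm(np.roll(Q,-1,0)-Q,axis=1).round(3))
print("dividers",[atz(c,*p,.017).round(3).tolist() for p in [(43,149),(146,146),(56,212),(153,210)]])
for n,u,v,z in [("white",318,273,.063),("air",254,279,.059)]: print("side",n,atz(s,u,v,z).round(4),atd(s,u,v).round(4))
E
python3 - <<'E'
import sys;sys.path.insert(0,".")
from h import *
crop("pics/w1.png",200,50,570,270,2.1,"pics/w1a.png")
E
```

```text
white [0.4614 0.0738 0.063 ] d [0.4616 0.0738 0.0639]
air [0.5734 0.1285 0.059 ] d [0.5734 0.1285 0.0592]
longhexTop [ 0.5634 -0.0063  0.024 ] d [ 0.5634 -0.0064  0.0236]
longthr [ 0.5314 -0.0127  0.0135] d [ 0.5315 -0.0121  0.0162]
longins [ 0.6076 -0.0052  0.0135] d [ 0.6071 -0.0045  0.0166]
fuelmid [ 0.5497 -0.1283  0.03  ] d [ 0.5496 -0.1271  0.0322]
fuelbarbA [ 0.5545 -0.0887  0.018 ] d [ 0.5543 -0.0871  0.0215]
fuelbarbB [ 0.5468 -0.1764  0.018 ] d [ 0.5468 -0.1728  0.0233]
shorthexTop [0.6643 0.0577 0.023 ] d [0.6641 0.0577 0.0234]
shortins [0.6505 0.0767 0.013 ] d [0.6502 0.0767 0.014 ]
sooty [ 0.4482 -0.0822  0.024 ] d [ 0.4481 -0.0823  0.0238]
spannertop [0.3463 0.1472 0.005 ] d [0.3468 0.147  0.006 ]
red [[0.615, 0.379, 0.021], [0.616, 0.26, 0.021], [0.375, 0.254, 0.021], [0.374, 0.376, 0.021]] [0.4947 0.3173 0.021 ] [0.119 0.241 0.121 0.241]
dividers [[0.54, 0.376, 0.017], [0.54, 0.258, 0.017], [0.469, 0.376, 0.017], [0.471, 0.259, 0.017]]
side white [0.462  0.0724 0.063 ] [0.4618 0.0731 0.0637]
side air [0.5755 0.1262 0.059 ] [0.5753 0.1267 0.0595]
```

View pics/w1a.png

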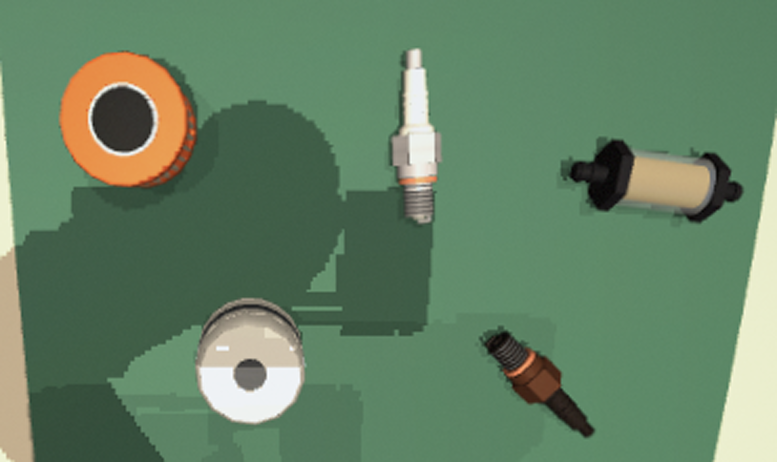

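```bash
python3 -m crank '[[0.001,0.001,0.036,0],[0,0,0.036,0],[0,0,0.036,0],[0,0,0.036,0],[0,0,0.025,0]]'
python3 -m crank '[[0,0,0.016,0],[0,0,0.01,0],[0,0,0,0]]'; python3 go.py .462 .0735 .027 -90
```

```text
time_s: 2.25
tcp_pos: [0.4603, 0.0751, 0.0509]
ee_rot: [[-0.0, -1.0, -0.003], [-1.0, 0.0, -0.001], [0.001, 0.003, -1.0]]
wrist_force: [-0.5, -0.3, -1.0]
gripper_width: 0.999
time_s: 2.5
tcp_pos: [0.4602, 0.0751, 0.0252]
ee_rot: [[0.0, -1.0, -0.005], [-1.0, -0.0, -0.003], [0.003, 0.005, -1.0]]
wrist_force: [0.1, 0.2, -0.7]
gripper_width: 1.004
t 2.5 tcp [0.4602 0.0751 0.0252] phi -89.98 tilt [-0.0053 -0.0026 -1.    ] w 0.0873 F [ 0.1  0.2 -0.7] j6 60.8
turn rad 0.0 shift tool [ 0.0016 -0.0018 -0.0018] n 1 per row [ 0.0016 -0.0018 -0.0018]
```

```bash
python3 -m crank '[[0.0016,-0.0018,-0.002,0],[0,0,0,0]]'; python3 -m crank '[[0,0,0,0],[0,0,0,0],[0,0,0,0],[0,0,0,0],[0,0,0,0]]' 0.04; python3 -m crank '[[0,0,0,0],[0,0,0,0],[0,0,0,0],[0,0,0,0]]'
```

```text
time_s: 2.67
tcp_pos: [0.465, 0.0745, 0.0306]
ee_rot: [[0.001, -1.0, 0.002], [-1.0, -0.001, 0.001], [-0.001, -0.002, -1.0]]
wrist_force: [0.8, -0.5, 0.6]
gripper_width: 0.997
time_s: 3.08
tcp_pos: [0.464, 0.074, 0.0299]
ee_rot: [[0.0, -1.0, 0.001], [-1.0, -0.0, 0.0], [-0.0, -0.001, -1.0]]
wrist_force: [0.4, 0.2, -0.2]
gripper_width: 0.707
time_s: 3.42
tcp_pos: [0.4641, 0.0741, 0.0298]
ee_rot: [[0.0, -1.0, 0.0], [-1.0, -0.0, 0.0], [-0.0, -0.0, -1.0]]
wrist_force: [-0.5, 0.3, 2.5]
gripper_width: 0.636
```

```bash
python3 -m crank '[[0,0,-0.01,0],[0,0,-0.025,0],[0,0,-0.03,0],[0,0,0,0]]'; python3 go.py .425 .315 .1 -90
```

```text
time_s: 3.75
tcp_pos: [0.467, 0.0751, 0.0988]
ee_rot: [[0.002, -1.0, 0.009], [-1.0, -0.002, 0.003], [-0.003, -0.009, -1.0]]
wrist_force: [1.5, 1.2, -1.9]
gripper_width: 0.636
t 3.75 tcp [0.467  0.0751 0.0988] phi -89.91 tilt [ 0.0087  0.0032 -1.    ] w 0.0553 F [ 1.5  1.2 -1.9] j6 61.1
turn rad 0.002 shift tool [-0.2399  0.042  -0.0012] n 7 per row [-0.0343  0.006  -0.0002]
```

```bash
python3 -m crank '[[-0.02,0.003,0,0],[-0.034,0.005,0,0],[-0.034,0.006,0,0],[-0.034,0.006,0,0],[-0.034,0.006,0,0]]'; python3 -m crank '[[-0.034,0.006,0,0],[-0.034,0.005,0,0],[-0.017,0.002,0,0],[0,0,0,0],[0,0,0,0]]'; python3 - <<'E'
from h import *
c=grab("wrist");save(c,"pics/w2.png")
c=grab("scene");save(c,"pics/scene2.png");crop("pics/scene2.png",260,90,480,250,3.6,"pics/s2.png")
E
python3 go.py .425 .315 .034 -90
```

```text
time_s: 4.17
tcp_pos: [0.4366, 0.2306, 0.0935]
ee_rot: [[-0.001, -1.0, -0.002], [-1.0, 0.001, -0.001], [0.001, 0.002, -1.0]]
wrist_force: [1.5, 0.0, -3.0]
gripper_width: 0.636
time_s: 4.58
tcp_pos: [0.4239, 0.3148, 0.0933]
ee_rot: [[0.001, -1.0, -0.002], [-1.0, -0.001, -0.002], [0.002, 0.002, -1.0]]
wrist_force: [-0.5, -0.9, -2.6]
gripper_width: 0.635
t 4.68 tcp [0.4242 0.3134 0.0936] phi -90.05 tilt [-0.0019 -0.002  -1.    ] w 0.0553 F [-0.4 -0.  -2.5] j6 35.9
turn rad -0.001 shift tool [-0.0016 -0.0008  0.0596] n 2 per row [-0.0008 -0.0004  0.0298]
```

View pics/w2.png

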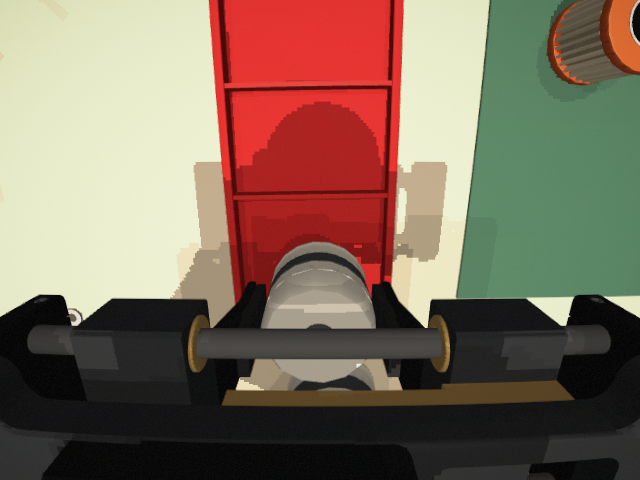

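View pics/s2.png

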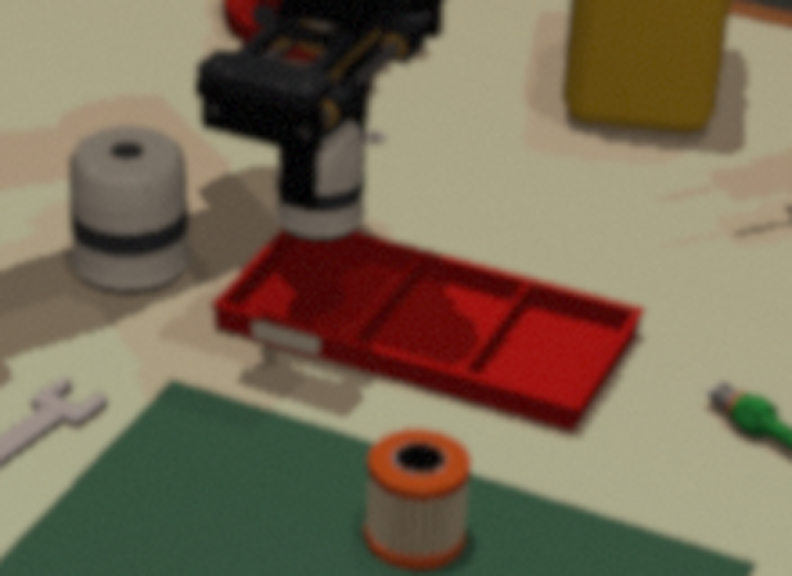

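The filter is held upright between the pads at wrist (320,310), over the large compartment of the red tray. I'll lower it now.

```bash
python3 -m crank '[[-0.001,0,0.02,0],[0,0,0.02,0],[0,0,0.012,0],[0,0,0.006,0],[0,0,0,0]]'; python3 -m crank '[[0,0,0.002,0],[0,0,0.0015,0],[0,0,0,0],[0,0,0,0]]';python3 go.py .425 .315 .03 -90
```

```text
time_s: 5.1
tcp_pos: [0.4244, 0.3138, 0.0352]
ee_rot: [[-0.002, -1.0, -0.002], [-1.0, 0.002, -0.003], [0.003, 0.002, -1.0]]
wrist_force: [0.9, -1.0, -1.8]
gripper_width: 0.638
time_s: 5.43
tcp_pos: [0.4251, 0.3162, 0.0337]
ee_rot: [[0.0, -1.0, 0.001], [-1.0, -0.0, 0.001], [-0.001, -0.001, -1.0]]
wrist_force: [0.2, -0.2, -2.2]
gripper_width: 0.64
t 5.43 tcp [0.4251 0.3162 0.0337] phi -89.99 tilt [ 8.e-04  1.e-03 -1.e+00] w 0.0556 F [ 0.2 -0.2 -2.2] j6 35.8
turn rad 0.0 shift tool [0.0012 0.0001 0.0037] n 1 per row [0.0012 0.0001 0.0037]
```

```bash
python3 -m crank '[[0,0,0.001,0],[0,0,0.001,0],[0,0,0,0],[0,0,0,0]]'; python3 -m crank '[[0,0,0.001,0],[0,0,0,0],[0,0,0,0]]'; 
```

```text
time_s: 5.77
tcp_pos: [0.4248, 0.316, 0.031]
ee_rot: [[0.0, -1.0, -0.0], [-1.0, -0.0, -0.0], [0.0, 0.0, -1.0]]
wrist_force: [-0.2, 0.4, -2.0]
gripper_width: 0.641
time_s: 6.02
tcp_pos: [0.4248, 0.3159, 0.03]
ee_rot: [[0.0, -1.0, -0.0], [-1.0, -0.0, -0.0], [0.0, 0.0, -1.0]]
wrist_force: [0.1, 0.3, -2.4]
gripper_width: 0.64
```

```bash
python3 -m crank '[[0,0,0.0007,0],[0,0,0,0],[0,0,0,0]]'; python3 -m crank '[[0,0,0.0007,0],[0,0,0,0],[0,0,0,0]]'; 
```

```text
time_s: 6.27
tcp_pos: [0.4249, 0.316, 0.0298]
ee_rot: [[0.0, -1.0, 0.0], [-1.0, -0.0, 0.0], [-0.0, -0.0, -1.0]]
wrist_force: [-1.2, -1.0, 2.5]
gripper_width: 0.638
time_s: 6.52
tcp_pos: [0.4249, 0.316, 0.0297]
ee_rot: [[0.001, -1.0, 0.0], [-1.0, -0.001, 0.0], [-0.0, -0.0, -1.0]]
wrist_force: [-3.5, -1.2, 7.5]
gripper_width: 0.633
```

Contact at TCP z 0.0298, as expected. Release, then rise.

```bash
python3 -m crank '[[0,0,-0.0006,0],[0,0,0,0],[0,0,0,0],[0,0,0,0],[0,0,0,0]]' 0.085; python3 -m crank '[[0,0,0,0],[0,0,0,0],[0,0,0,0]]'; python3 -m crank '[[0,0,-0.015,0],[0,0,-0.025,0],[0,0,-0.035,0],[0,0,-0.04,0],[0,0,-0.03,0]]';python3 go.py .564 -.007 .17 -90
python3 - <<'E'
from h import *
c=grab("wrist");save(c,"pics/w3.png")
E
```

```text
time_s: 6.93
tcp_pos: [0.4249, 0.316, 0.0291]
ee_rot: [[0.0, -1.0, 0.0], [-1.0, -0.0, 0.0], [-0.0, -0.0, -1.0]]
wrist_force: [0.1, -0.1, 0.2]
gripper_width: 0.923
time_s: 7.18
tcp_pos: [0.4249, 0.3159, 0.0292]
ee_rot: [[0.0, -1.0, -0.0], [-1.0, -0.0, -0.0], [0.0, 0.0, -1.0]]
wrist_force: [-1.5, -0.9, 0.4]
gripper_width: 0.973
time_s: 7.6
tcp_pos: [0.4254, 0.3163, 0.1773]
ee_rot: [[0.001, -1.0, 0.002], [-1.0, -0.001, 0.002], [-0.002, -0.002, -1.0]]
wrist_force: [0.9, 1.5, 0.6]
gripper_width: 0.979
t 7.6 tcp [0.4254 0.3163 0.1773] phi -89.96 tilt [ 0.0022  0.0018 -1.    ] w 0.0851 F [0.9 1.5 0.6] j6 35.8
turn rad 0.001 shift tool [ 0.3233 -0.1386  0.0073] n 9 per row [ 0.0359 -0.0154  0.0008]
```

View pics/w3.png

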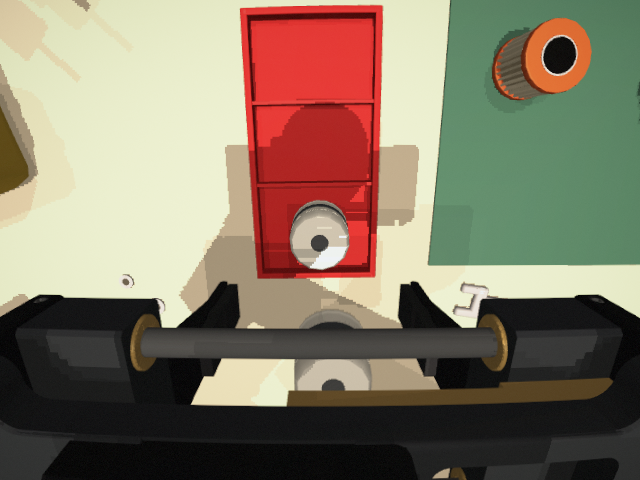

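The white filter stands in the large compartment, its top at (319,241) in the wrist view. Next is the long plug.

```bash
python3 -m crank '[[0.036,-0.0154,0,-0.048],[0.036,-0.0154,0,-0.048],[0.036,-0.014,0,0],[0.036,-0.012,0,0],[0.036,-0.012,0,0]]'; python3 -m crank '[[0.036,-0.012,0,0],[0.036,-0.012,0,0],[0.036,-0.012,0,0],[0.03,-0.01,0,0],[0,0,0,0]]';python3 go.py .564 -.007 .15 -84.5
python3 - <<'E'
from h import *
c=grab("wrist");save(c,"pics/w4.png")
E
```

```text
time_s: 8.07
tcp_pos: [0.5059, 0.1393, 0.1741]
ee_rot: [[0.097, -0.995, 0.0], [-0.995, -0.097, 0.0], [-0.0, -0.0, -1.0]]
wrist_force: [0.5, 0.8, -0.5]
gripper_width: 0.975
time_s: 8.48
tcp_pos: [0.566, 0.0035, 0.1735]
ee_rot: [[0.09, -0.996, -0.0], [-0.996, -0.09, -0.001], [0.001, 0.0, -1.0]]
wrist_force: [0.3, -0.4, -0.0]
gripper_width: 0.976
t 8.48 tcp [0.566  0.0035 0.1735] phi -84.81 tilt [-2.e-04 -1.e-03 -1.e+00] w 0.085 F [ 0.3 -0.4 -0. ] j6 78.4
turn rad -0.005 shift tool [0.0103 0.003  0.0235] n 1 per row [0.0103 0.003  0.0235]
```

View pics/w4.png

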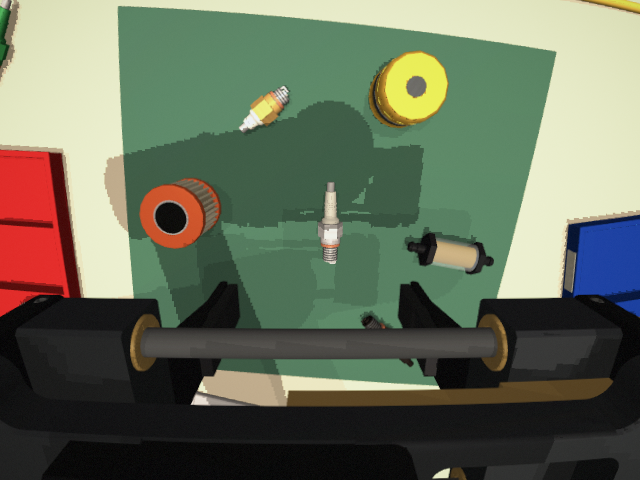

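```bash
python3 - <<'E'
from h import *
crop("pics/w4.png",280,165,380,275,5,"pics/w4a.png")
crop("pics/w4.png",230,75,330,145,7,"pics/w4b.png")
crop("pics/w4.png",395,220,505,290,7,"pics/w4c.png")
E
```

```text
(no output)
```

View pics/w4a.png

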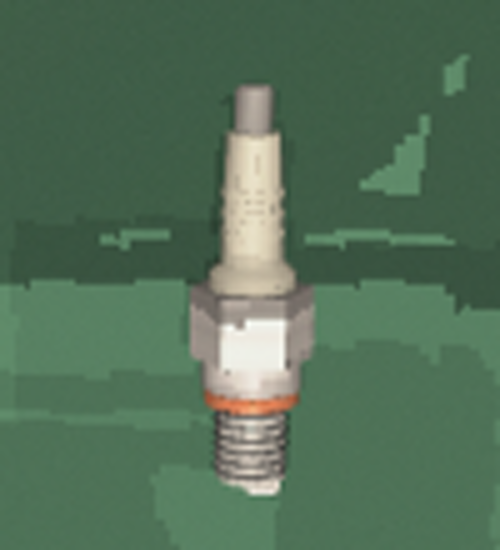

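View pics/w4b.png

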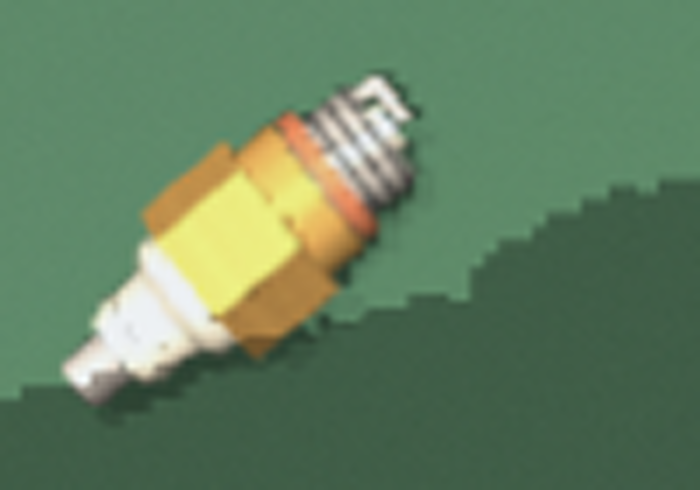

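View pics/w4c.png

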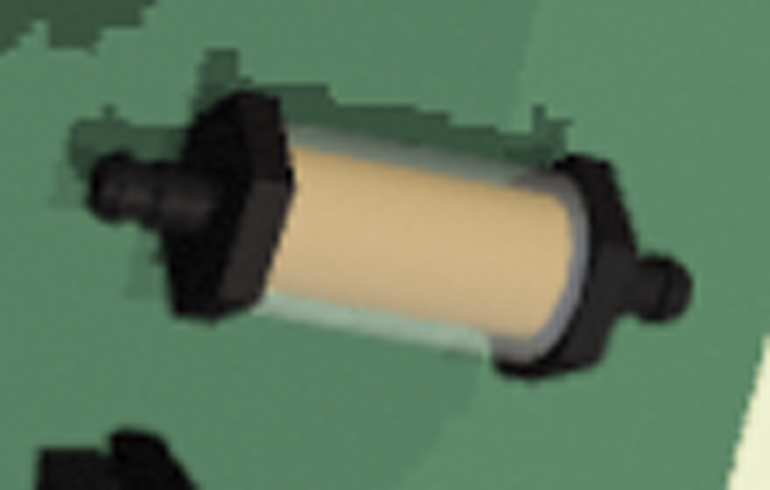

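```bash
python3 - <<'E'
from h import *
c=load("pics/w4.png")
def ln(n,A,B,zc,h,zh):
    a=atz(c,*A,zc);b=atz(c,*B,zc);m=atz(c,*h,zh);d=a-b
    print(n,"thr",a.round(4),"ins",b.round(4),"hex",m.round(4),"d",atd(c,*h).round(4),"axis heading",np.degrees(np.arctan2(d[1],d[0])).round(1),"len",np.linalg.norm(d).round(4),
     "hexfromline",(b+(d/np.linalg.norm(d))*((m-b)@d/np.linalg.norm(d))).round(4))
ln("long",(330.4,263),(330.8,182.6),.0135,(330.6,234),.024)
ln("short",(285,88.6),(241.7,130),.013,(262.6,109.7),.023)
ln("fuel",(411.4,247.1),(491.4,261.4),.018,(455.7,254.3),.032)
w=load("pics/w3.png")
Q=np.array([atz(w,*p,.021) for p in [(241,10),(383,7),(375,276),(258,277)]]);print("red",Q.round(3).tolist(),Q.mean(0).round(4))
print("white",atz(w,319,241,.063),atd(w,319,241))
E
```

```text
long thr [ 0.5288 -0.0128  0.0135] ins [ 0.6092 -0.0051  0.0135] hex [ 0.5619 -0.0093  0.024 ] d [ 0.5617 -0.0093  0.0232] axis heading -174.5 len 0.0808 hexfromline [ 0.5619 -0.0096  0.0135]
short thr [0.688  0.0435 0.013 ] ins [0.6495 0.0805 0.013 ] hex [0.6679 0.0607 0.023 ] d [0.668  0.0608 0.0223] axis heading -43.9 len 0.0534 hexfromline [0.669  0.0618 0.013 ]
fuel thr [ 0.5542 -0.0907  0.018 ] ins [ 0.5465 -0.1754  0.018 ] hex [ 0.5549 -0.1302  0.032 ] d [ 0.5547 -0.1305  0.0313] axis heading 84.8 len 0.0851 hexfromline [ 0.5506 -0.1298  0.018 ]
red [[0.613, 0.381, 0.021], [0.615, 0.262, 0.021], [0.375, 0.258, 0.021], [0.373, 0.377, 0.021]] [0.4942 0.3197 0.021 ]
white [0.42405429 0.31536206 0.063     ] [0.42434059 0.31536273 0.06397143]
```

```bash
python3 -m crank '[[0.006,0.001,0.035,0],[0.006,0.001,0.035,0],[0,0,0.035,0],[0,0,0.025,0],[0,0,0,0]]' 0.05;python3 -m crank '[[0,0,0,0],[0,0,0,0]]'; python3 go.py .563 -.0095 .005 -84.5
```

```text
time_s: 8.95
tcp_pos: [0.559, -0.0043, 0.0388]
ee_rot: [[0.096, -0.995, -0.012], [-0.995, -0.096, -0.002], [0.001, 0.012, -1.0]]
wrist_force: [-1.1, 0.0, -1.6]
gripper_width: 0.685
time_s: 9.12
tcp_pos: [0.5651, -0.0034, 0.0458]
ee_rot: [[0.098, -0.995, 0.003], [-0.995, -0.098, 0.0], [0.0, -0.003, -1.0]]
wrist_force: [0.3, 0.4, -0.1]
gripper_width: 0.598
t 9.12 tcp [ 0.5651 -0.0034  0.0458] phi -84.4 tilt [ 2.9e-03  2.0e-04 -1.0e+00] w 0.052 F [ 0.3  0.4 -0.1] j6 79.5
turn rad 0.002 shift tool [0.0059 0.0027 0.0408] n 2 per row [0.0029 0.0013 0.0204]
```

```bash
python3 -m crank '[[0.006,0.002,0.014,0],[0,0,0.014,0],[0,0,0.007,0],[0,0,0.003,0],[0,0,0,0]]' ;python3 -m crank '[[0,0,0,0],[0,0,0,0]]'; python3 go.py .563 -.0095 .005 -84.5
python3 - <<'E'
from h import *
c=grab("scene");save(c,"pics/scene3.png");crop("pics/scene3.png",260,200,440,330,4.4,"pics/s3.png")
E
```

```text
time_s: 9.53
tcp_pos: [0.5629, -0.01, 0.007]
ee_rot: [[0.097, -0.995, 0.001], [-0.995, -0.097, 0.0], [-0.0, -0.001, -1.0]]
wrist_force: [-0.0, -0.0, -0.2]
gripper_width: 0.578
time_s: 9.7
tcp_pos: [0.5632, -0.0101, 0.0073]
ee_rot: [[0.097, -0.995, 0.002], [-0.995, -0.097, 0.0], [-0.0, -0.002, -1.0]]
wrist_force: [0.2, 0.2, 1.1]
gripper_width: 0.576
t 9.7 tcp [ 0.5632 -0.0101  0.0073] phi -84.46 tilt [ 2.1e-03  4.0e-04 -1.0e+00] w 0.0501 F [0.2 0.2 1.1] j6 80.1
turn rad 0.001 shift tool [-0.0006  0.0002  0.0023] n 1 per row [-0.0006  0.0002  0.0023]
```

View pics/s3.png

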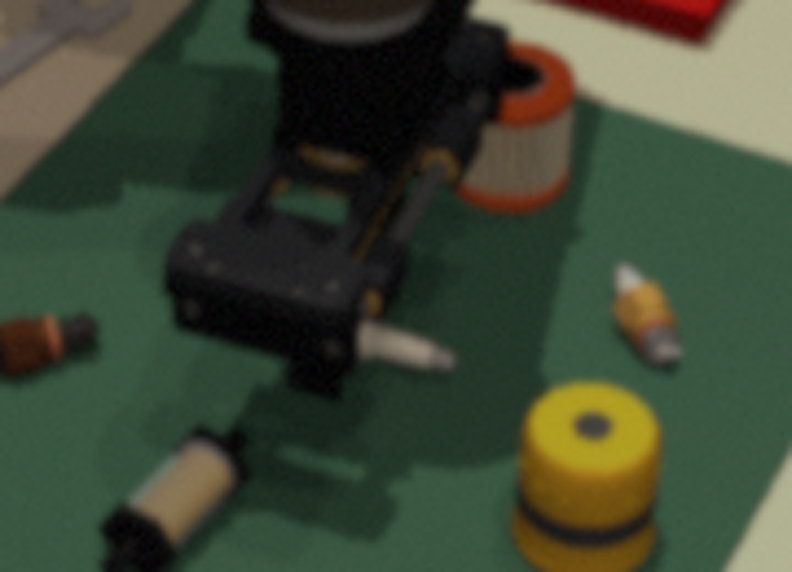

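The gripper straddles the plug: the insulator shows at (405,345) in the crop and everything else is clear. Go 2 mm lower and close.

```bash
python3 -m crank '[[-0.0005,0,0.002,0],[0,0,0,0],[0,0,0,0],[0,0,0,0],[0,0,0,0]]' 0.01 ;python3 -m crank '[[0,0,0,0],[0,0,0,0],[0,0,0,0],[0,0,0,0]]'; python3 -m crank '[[0,0,-0.003,0],[0,0,-0.01,0],[0,0,-0.02,0],[0,0,-0.02,0],[0,0,-0.02,0]]'
python3 -m crank '[[0,0,-0.02,0],[0,0,0,0]]'
```

```text
time_s: 10.17
tcp_pos: [0.5623, -0.0099, 0.0043]
ee_rot: [[0.096, -0.995, 0.0], [-0.995, -0.096, 0.0], [-0.0, -0.0, -1.0]]
wrist_force: [-0.1, -0.3, 0.0]
gripper_width: 0.286
time_s: 10.5
tcp_pos: [0.5624, -0.0099, 0.0043]
ee_rot: [[0.096, -0.995, 0.0], [-0.995, -0.096, -0.0], [0.0, -0.0, -1.0]]
wrist_force: [-0.5, 0.7, 1.0]
gripper_width: 0.251
time_s: 10.92
tcp_pos: [0.5622, -0.01, 0.0787]
ee_rot: [[0.096, -0.995, -0.0], [-0.995, -0.096, -0.0], [0.0, 0.0, -1.0]]
wrist_force: [0.3, 1.1, -0.8]
gripper_width: 0.252
time_s: 11.08
tcp_pos: [0.5653, -0.0095, 0.1025]
ee_rot: [[0.097, -0.995, 0.01], [-0.995, -0.097, 0.001], [-0.0, -0.01, -1.0]]
wrist_force: [0.8, -0.4, 0.4]
gripper_width: 0.254
```

```bash
python3 - <<'E'
from h import *
c=grab("wrist");save(c,"pics/w5.png")
c=grab("scene");save(c,"pics/scene5.png");crop("pics/scene5.png",260,200,440,330,4.4,"pics/s5.png")
E
```

View pics/w5.png

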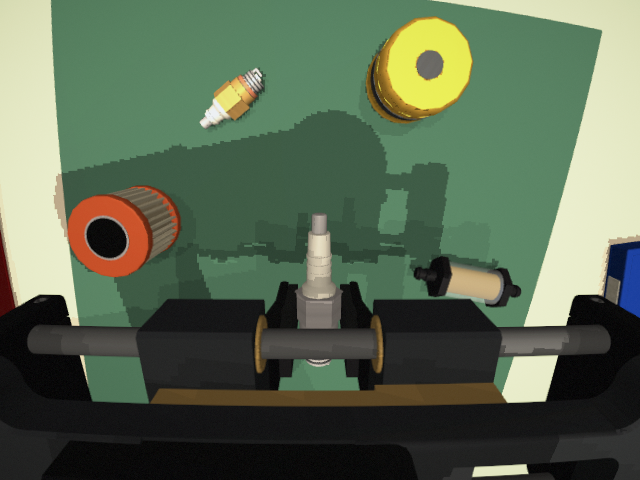

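View pics/s5.png

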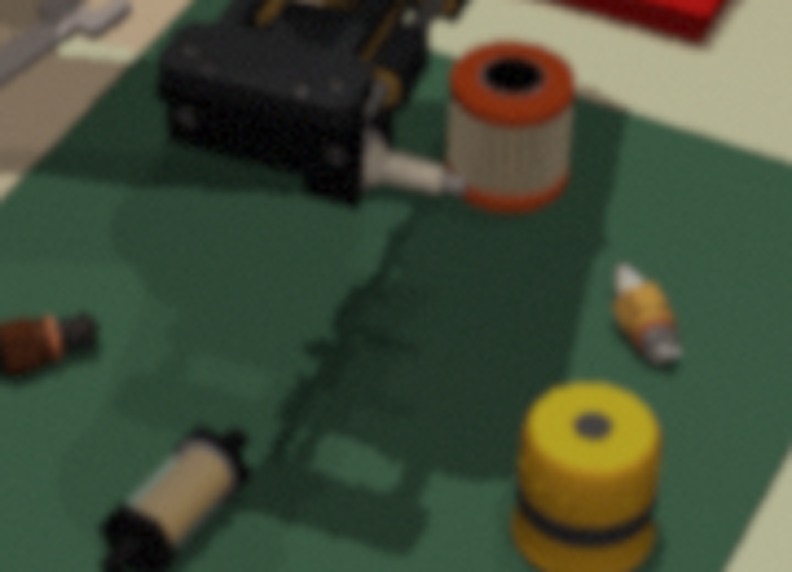

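The plug is held level by its hexagon at wrist (320,305), with the insulator towards the camera. Turn by +95.5° so that it lies along the tray's x.

```bash
python3 -m crank '[[0,0,-0.005,0.119],[0,0,-0.005,0.119],[0,0,0,0.119],[0,0,0,0.119],[0,0,0,0.119]]'; python3 -m crank '[[0,0,0,0.119],[0,0,0,0.119],[0,0,0,0.119],[0,0,0,0.119],[0,0,0,0.119]]';  python3 -m crank '[[0,0,0,0.119],[0,0,0,0.119],[0,0,0,0.119],[0,0,0,0.12],[0,0,0,0]]'; python3 go.py .505 .321 .1 180
```

```text
time_s: 11.6
tcp_pos: [0.5613, -0.0101, 0.106]
ee_rot: [[-0.484, -0.875, -0.003], [-0.875, 0.484, -0.0], [0.002, 0.002, -1.0]]
wrist_force: [1.0, -0.2, -0.4]
gripper_width: 0.25
time_s: 12.02
tcp_pos: [0.5612, -0.0101, 0.1059]
ee_rot: [[-0.891, -0.454, -0.003], [-0.454, 0.891, -0.0], [0.003, 0.001, -1.0]]
wrist_force: [0.1, 0.6, -0.3]
gripper_width: 0.251
time_s: 12.43
tcp_pos: [0.5613, -0.0101, 0.1059]
ee_rot: [[-1.0, 0.002, -0.003], [0.002, 1.0, -0.0], [0.003, -0.0, -1.0]]
wrist_force: [-0.5, 0.3, -1.1]
gripper_width: 0.25
t 12.43 tcp [ 0.5613 -0.0101  0.1059] phi 179.86 tilt [-3.e-03 -5.e-04 -1.e+00] w 0.0217 F [-0.5  0.3 -1.1] j6 -15.6
turn rad -0.002 shift tool [0.0563 0.3311 0.0059] n 9 per row [0.0063 0.0368 0.0007]
```

```bash
python3 -m crank '[[0.0063,0.02,0,0],[0.0063,0.036,0,0],[0.0063,0.037,0,0],[0.0063,0.037,0,0],[0.0063,0.037,0,0]]'; python3 -m crank '[[0.006,0.037,0,0],[0.006,0.037,0,0],[0.006,0.037,0,0],[0.0063,0.035,0,0],[0,0.018,0,0]]';  python3 -m crank '[[0,0,0,0],[0,0,0,0]]'; python3 go.py .505 .321 .008 180
python3 - <<'E'
from h import *
c=grab("wrist");save(c,"pics/w6.png")
c=grab("side");save(c,"pics/side6.png");crop("pics/side6.png",150,260,420,440,2.9,"pics/sd6.png")
E
```

```text
time_s: 12.85
tcp_pos: [0.5298, 0.1582, 0.1065]
ee_rot: [[-1.0, -0.003, -0.002], [-0.003, 1.0, -0.001], [0.002, -0.001, -1.0]]
wrist_force: [0.4, -0.7, -0.3]
gripper_width: 0.251
time_s: 13.27
tcp_pos: [0.5052, 0.3244, 0.1065]
ee_rot: [[-1.0, -0.006, -0.001], [-0.006, 1.0, -0.0], [0.001, -0.0, -1.0]]
wrist_force: [0.2, 0.1, -0.3]
gripper_width: 0.254
time_s: 13.43
tcp_pos: [0.5059, 0.3213, 0.1063]
ee_rot: [[-1.0, -0.003, -0.002], [-0.003, 1.0, -0.001], [0.002, -0.001, -1.0]]
wrist_force: [-0.2, -0.2, -0.2]
gripper_width: 0.25
t 13.43 tcp [0.5059 0.3213 0.1063] phi -179.82 tilt [-0.0016 -0.0015 -1.    ] w 0.0218 F [-0.2 -0.2 -0.2] j6 -47.7
turn rad 0.003 shift tool [ 0.0009 -0.0003  0.0983] n 3 per row [ 0.0003 -0.0001  0.0328]
```

View pics/w6.png

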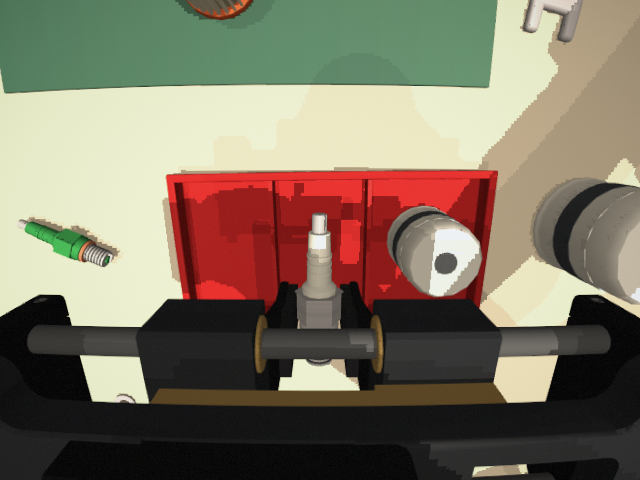

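View pics/sd6.png

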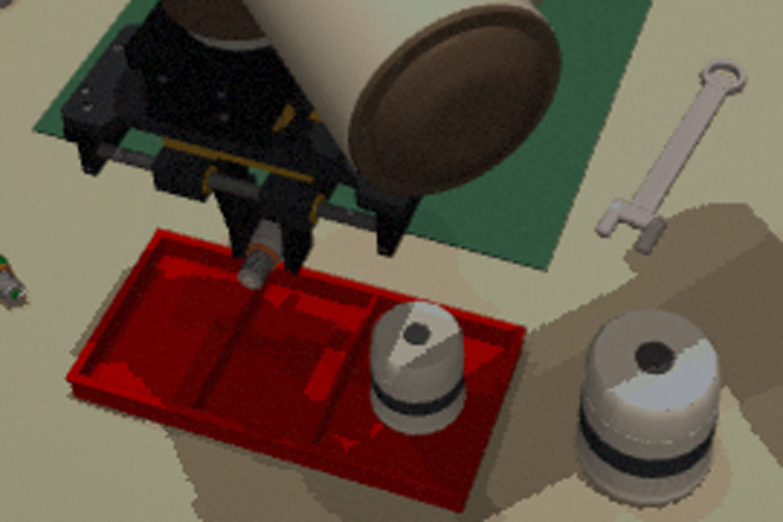

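```bash
python3 - <<'E'
from h import *
c=load("pics/w6.png")
for n,u,v,z in [("outL",168,176,.021),("outR",497,172,.021),("div1",276,181,.017),("div1b",280,270,.017),("div2",365,181,.017),("div2b",366,270,.017)]:
    print(n,atz(c,u,v,z).round(4))
print(atd(c,444,263).round(4))
print("plug end",atd(c,319,217).round(4),"hexish",atd(c,319,300).round(4), "thr",atd(c,319,361).round(4))
E
```

```text
outL [0.6151 0.2637 0.021 ]
outR [0.3745 0.2598 0.021 ]
div1 [0.5366 0.2681 0.017 ]
div1b [0.5357 0.3381 0.017 ]
div2 [0.471  0.2679 0.017 ]
div2b [0.4672 0.338  0.017 ]
[0.4236 0.3152 0.0632]
plug end [0.5053 0.2729 0.1188] hexish [0.5052 0.3109 0.1253] thr [0.5051 0.3473 0.1215]
```

Better to use the end compartment for the plug (centre x about 0.5775). That keeps the gripper's body away from the oil filter.

```bash
python3 -m crank '[[-0.03,0.001,0,0.003],[-0.03,0.001,0,0],[-0.012,0,0,0],[0,0,0.02,0],[0,0,0.03,0]]'; python3 -m crank '[[0,0,0.025,0],[0,0,0.012,0],[0,0,0,0],[0,0,0,0],[0,0,0,0]]'; python3 go.py .5775 .323 .0045 180
python3 - <<'E'
from h import *
c=grab("side");save(c,"pics/side7.png");crop("pics/side7.png",150,260,420,440,2.9,"pics/sd7.png")
E
```

```text
time_s: 13.95
tcp_pos: [0.582, 0.3223, 0.0599]
ee_rot: [[-1.0, 0.005, 0.006], [0.005, 1.0, 0.005], [-0.006, 0.005, -1.0]]
wrist_force: [0.7, 0.6, -1.0]
gripper_width: 0.25
time_s: 14.37
tcp_pos: [0.5798, 0.3233, 0.0221]
ee_rot: [[-1.0, 0.003, 0.003], [0.003, 1.0, 0.002], [-0.003, 0.002, -1.0]]
wrist_force: [-0.0, 0.1, -0.7]
gripper_width: 0.254
t 14.37 tcp [0.5798 0.3233 0.0221] phi 179.84 tilt [ 0.0027  0.0016 -1.    ] w 0.0221 F [-0.   0.1 -0.7] j6 -43.3
turn rad -0.003 shift tool [ 0.0023 -0.0003  0.0176] n 1 per row [ 0.0023 -0.0003  0.0176]
```

View pics/sd7.png

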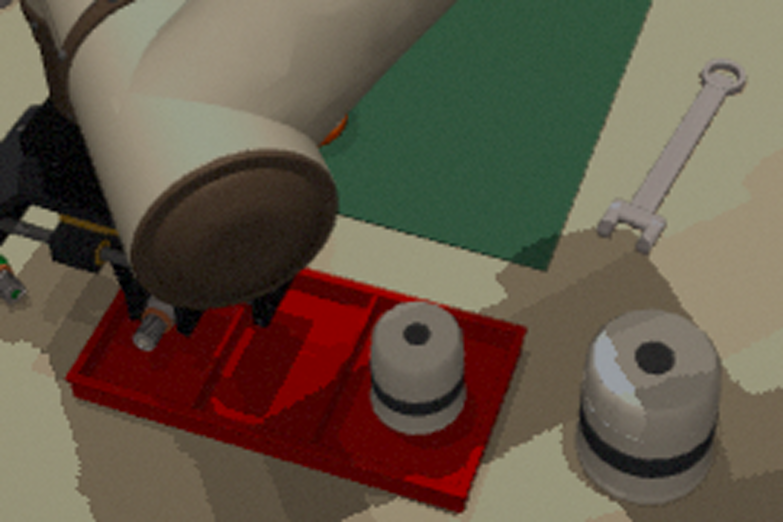

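```bash
python3 -m crank '[[0.002,0,0.006,0],[0,0,0.006,0],[0,0,0.003,0],[0,0,0,0],[0,0,0,0]]'; python3 -m crank '[[0,0,0.001,0],[0,0,0,0],[0,0,0,0]]';python3 -m crank '[[0,0,0.0007,0],[0,0,0,0],[0,0,0,0]]'; python3 go.py .5775 .323 .0045 180
```

```text
time_s: 14.83
tcp_pos: [0.5764, 0.323, 0.005]
ee_rot: [[-1.0, 0.003, -0.0], [0.003, 1.0, -0.0], [0.0, -0.0, -1.0]]
wrist_force: [-0.2, -0.6, -0.1]
gripper_width: 0.25
time_s: 15.08
tcp_pos: [0.5766, 0.3231, 0.0043]
ee_rot: [[-1.0, 0.003, 0.0], [0.003, 1.0, 0.0], [-0.0, 0.0, -1.0]]
wrist_force: [1.1, 0.0, -0.3]
gripper_width: 0.254
time_s: 15.33
tcp_pos: [0.5766, 0.3231, 0.0043]
ee_rot: [[-1.0, 0.003, 0.0], [0.003, 1.0, 0.0], [-0.0, 0.0, -1.0]]
wrist_force: [-1.8, 0.0, 4.6]
gripper_width: 0.253
t 15.33 tcp [0.5766 0.3231 0.0043] phi 179.84 tilt [ 4.e-04  2.e-04 -1.e+00] w 0.022 F [-1.8  0.   4.6] j6 -43.4
turn rad -0.003 shift tool [-0.0009 -0.0001 -0.0002] n 1 per row [-0.0009 -0.0001 -0.0002]
```

```bash
python3 -m crank '[[0,0,-0.0005,0],[0,0,0,0],[0,0,0,0],[0,0,0,0],[0,0,0,0]]' 0.032; python3 -m crank '[[0,0,-0.005,0],[0,0,-0.015,0],[0,0,-0.03,0],[0,0,-0.04,0],[0,0,-0.04,0]]';python3 -m crank '[[0,0,-0.03,0],[0,0,0,0],[0,0,0,0]]';  python3 go.py .552 -.1305 .17 180
python3 - <<'E'
from h import *
c=grab("wrist");save(c,"pics/w8.png")
E
```

```text
time_s: 15.75
tcp_pos: [0.5764, 0.3229, 0.0037]
ee_rot: [[-1.0, 0.003, -0.0], [0.003, 1.0, -0.0], [0.0, -0.0, -1.0]]
wrist_force: [1.1, -0.1, 0.1]
gripper_width: 0.368
time_s: 16.17
tcp_pos: [0.576, 0.3224, 0.1348]
ee_rot: [[-1.0, 0.003, -0.002], [0.003, 1.0, -0.002], [0.002, -0.002, -1.0]]
wrist_force: [0.8, 1.8, 0.3]
gripper_width: 0.374
time_s: 16.42
tcp_pos: [0.5774, 0.3239, 0.1673]
ee_rot: [[-1.0, 0.003, 0.005], [0.003, 1.0, 0.004], [-0.005, 0.004, -1.0]]
wrist_force: [-0.7, 0.6, -0.7]
gripper_width: 0.367
t 16.42 tcp [0.5774 0.3239 0.1673] phi 179.83 tilt [ 0.0045  0.0042 -1.    ] w 0.0319 F [-0.7  0.6 -0.7] j6 -43.4
turn rad -0.003 shift tool [ 0.0254 -0.4544 -0.0027] n 12 per row [ 0.0021 -0.0379 -0.0002]
```

View pics/w8.png

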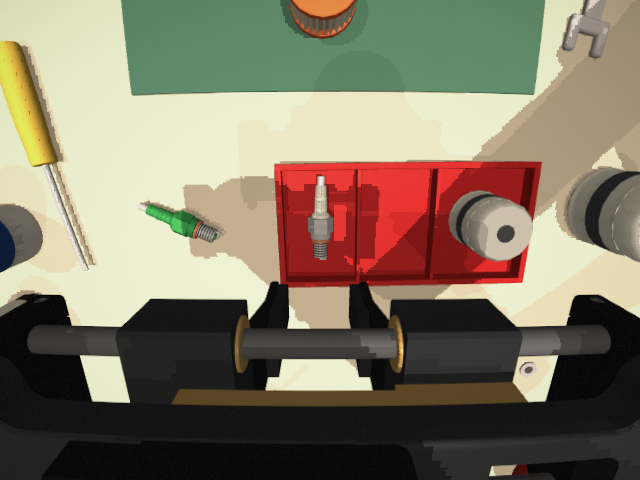

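The plug lies flat in the end compartment at (319,220). Next the fuel filter; stop above it for a look.

```bash
python3 -m crank '[[-0.001,-0.03,0,0.088],[-0.0013,-0.039,0,0],[-0.0013,-0.039,0,0],[-0.0013,-0.039,0,0],[-0.0013,-0.039,0,0]]' 0.05; python3 -m crank '[[-0.0013,-0.039,0,0],[-0.0013,-0.039,0,0],[-0.0013,-0.039,0,0],[-0.0013,-0.039,0,0],[-0.0013,-0.039,0,0]]';  python3 -m crank '[[-0.001,-0.039,0,0],[0,-0.034,0,0],[0,0,0,0],[0,0,0,0]]'; python3 go.py .552 -.1305 .01 174.8
python3 - <<'E'
from h import *
c=grab("wrist");save(c,"pics/w9.png")
crop("pics/w9.png",220,150,420,300,3.9,"pics/w9a.png")
E
```

```text
time_s: 16.88
tcp_pos: [0.5669, 0.1351, 0.1621]
ee_rot: [[-0.996, 0.09, -0.004], [0.09, 0.996, -0.002], [0.003, -0.002, -1.0]]
wrist_force: [1.2, 0.3, 0.4]
gripper_width: 0.564
time_s: 17.3
tcp_pos: [0.5556, -0.0595, 0.1624]
ee_rot: [[-0.996, 0.091, -0.004], [0.091, 0.996, -0.0], [0.004, -0.001, -1.0]]
wrist_force: [-0.0, 1.4, -0.4]
gripper_width: 0.576
time_s: 17.63
tcp_pos: [0.5501, -0.1322, 0.1622]
ee_rot: [[-0.995, 0.095, -0.004], [0.095, 0.996, 0.0], [0.004, -0.0, -1.0]]
wrist_force: [-0.1, 0.6, 0.2]
gripper_width: 0.575
t 17.63 tcp [ 0.5501 -0.1322  0.1622] phi 174.57 tilt [-3.8e-03  2.0e-04 -1.0e+00] w 0.05 F [-0.1  0.6  0.2] j6 -8.3
turn rad -0.004 shift tool [-0.0018  0.0018  0.1522] n 4 per row [-0.0004  0.0005  0.038 ]
```

View pics/w9.png

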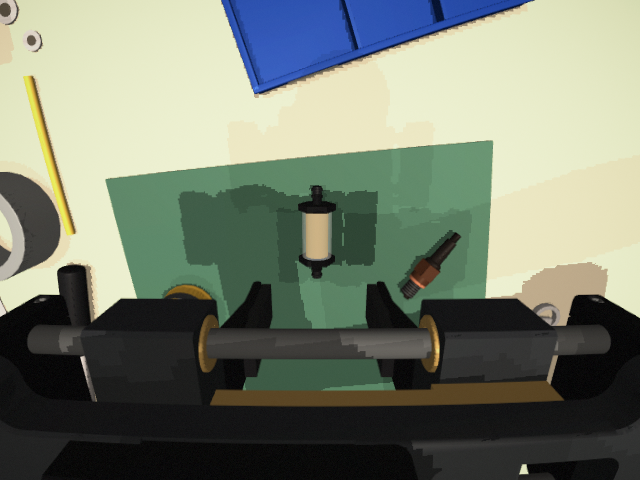

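View pics/w9a.png

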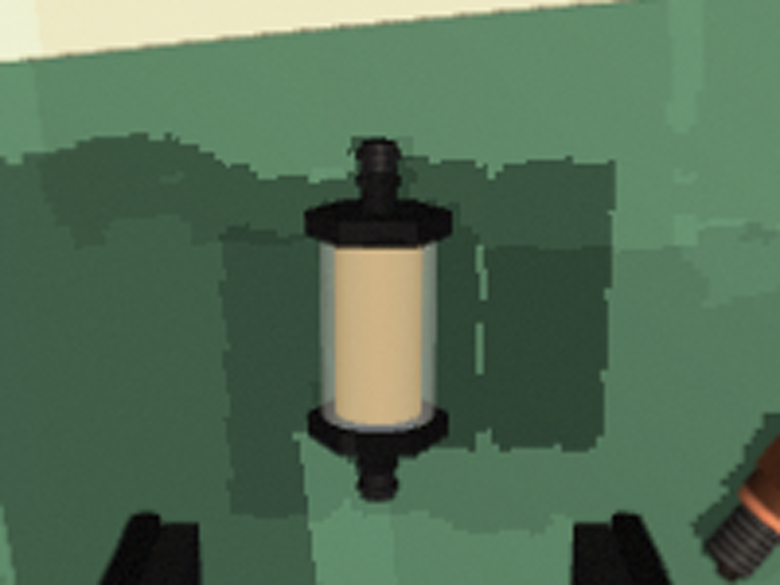

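```bash
python3 - <<'E'
from h import *
c=load("pics/w9.png")
a=atz(c,316.9,188.5,.018);b=atz(c,316.9,276.2,.018);print(a.round(4),b.round(4),((a+b)/2).round(4),np.linalg.norm(a-b),np.degrees(np.arctan2(*(b-a)[1::-1])))
print(atz(c,316.9,235.9,.032),atd(c,316.9,235.9))
q=[atz(c,u,v,.021) for u,v in [(254,94),(220,2)]];print(q)
E
```

```text
[ 0.5465 -0.1725  0.018 ] [ 0.5547 -0.0877  0.018 ] [ 0.5506 -0.1301  0.018 ] 0.08512802375162387 84.47780160470371
[ 0.55042625 -0.13216437  0.032     ] [ 0.55040956 -0.13233948  0.03263168]
[array([ 0.59116624, -0.25665751,  0.021     ]), array([ 0.60874543, -0.32853985,  0.021     ])]
```

```bash
python3 -m crank '[[0,0.002,0.035,0],[0,0,0.035,0],[0,0,0.035,0],[0,0,0.025,0],[0,0,0.013,0]]'; python3 -m crank '[[0,0,0.005,0],[0,0,0,0],[0,0,0,0],[0,0,0,0]]';  python3 go.py .5505 -.1305 .009 174.5
```

```text
time_s: 18.1
tcp_pos: [0.5489, -0.1268, 0.0168]
ee_rot: [[-0.996, 0.089, -0.008], [0.089, 0.996, 0.0], [0.008, -0.0, -1.0]]
wrist_force: [-0.7, -0.1, 0.4]
gripper_width: 0.573
time_s: 18.43
tcp_pos: [0.5529, -0.1279, 0.0173]
ee_rot: [[-0.996, 0.09, 0.003], [0.09, 0.996, -0.0], [-0.003, 0.0, -1.0]]
wrist_force: [-0.4, -0.0, 0.2]
gripper_width: 0.575
t 18.43 tcp [ 0.5529 -0.1279  0.0173] phi 174.85 tilt [ 2.5e-03 -1.0e-04 -1.0e+00] w 0.0501 F [-0.4 -0.   0.2] j6 -8.5
turn rad 0.006 shift tool [ 0.0021 -0.0028  0.0083] n 1 per row [ 0.0021 -0.0028  0.0083]
```

```bash
python3 -m crank '[[0.002,-0.003,0.008,0.005],[0,0,0,0],[0,0,0,0]]'; python3 -m crank '[[0,0,0,0],[0,0,0,0],[0,0,0,0],[0,0,0,0],[0,0,0,0]]' 0.015; python3 -m crank '[[0,0,0,0],[0,0,0,0]]'; python3 go.py .5505 -.1305 .009 174.5
```

```text
time_s: 18.68
tcp_pos: [0.5491, -0.1314, 0.0081]
ee_rot: [[-0.995, 0.096, -0.0], [0.096, 0.995, 0.0], [0.0, 0.0, -1.0]]
wrist_force: [-0.3, 0.4, -0.7]
gripper_width: 0.574
time_s: 19.1
tcp_pos: [0.5498, -0.1312, 0.0082]
ee_rot: [[-0.995, 0.096, 0.001], [0.096, 0.995, -0.0], [-0.001, 0.0, -1.0]]
wrist_force: [-0.3, -0.1, 0.8]
gripper_width: 0.316
time_s: 19.27
tcp_pos: [0.5498, -0.1312, 0.0083]
ee_rot: [[-0.995, 0.096, 0.001], [0.096, 0.995, -0.0], [-0.001, 0.0, -1.0]]
wrist_force: [0.8, -0.1, 1.1]
gripper_width: 0.311
t 19.27 tcp [ 0.5498 -0.1312  0.0083] phi 174.51 tilt [ 7.e-04 -1.e-04 -1.e+00] w 0.0271 F [ 0.8 -0.1  1.1] j6 -8.5
turn rad 0.0 shift tool [-0.0006  0.0008 -0.0007] n 1 per row [-0.0006  0.0008 -0.0007]
```

```bash
python3 -m crank '[[0,0,-0.008,0],[0,0,-0.025,0],[0,0,-0.035,0],[0,0,-0.03,-0.096],[0,0,-0.012,0]]'; python3 -m crank '[[0.003,0.02,0,0],[0.004,0.037,0,0],[0.004,0.038,0,0],[0.004,0.038,0,0],[0.004,0.038,0,0]]'; python3 -m crank '[[0.004,0.038,0,0],[0.004,0.038,0,0],[0.004,0.038,0,0],[0.004,0.038,0,0],[0.004,0.038,0,0]]'; python3 -m crank '[[0.004,0.038,0,0],[0.002,0.03,0,0],[0,0.02,0,0],[0,0,0,0],[0,0,0,0]]'; python3 go.py .5045 .317 .009 180
python3 - <<'E'
from h import *
c=grab("wrist");save(c,"pics/w10.png")
E
```

```text
time_s: 19.68
tcp_pos: [0.5518, -0.1315, 0.1231]
ee_rot: [[-1.0, -0.004, 0.008], [-0.004, 1.0, -0.001], [-0.008, -0.001, -1.0]]
wrist_force: [1.5, 0.7, -0.8]
gripper_width: 0.312
time_s: 20.1
tcp_pos: [0.5297, 0.0411, 0.1186]
ee_rot: [[-1.0, 0.001, -0.0], [0.001, 1.0, 0.0], [0.0, 0.0, -1.0]]
wrist_force: [0.9, -0.3, -0.6]
gripper_width: 0.31
time_s: 20.52
tcp_pos: [0.5096, 0.2315, 0.1186]
ee_rot: [[-1.0, -0.0, -0.0], [-0.0, 1.0, 0.0], [0.0, 0.0, -1.0]]
wrist_force: [0.5, 0.2, -0.3]
gripper_width: 0.312
time_s: 20.93
tcp_pos: [0.5038, 0.3185, 0.1179]
ee_rot: [[-1.0, -0.002, -0.001], [-0.002, 1.0, -0.0], [0.001, -0.0, -1.0]]
wrist_force: [0.3, -0.4, -0.5]
gripper_width: 0.311
t 20.93 tcp [0.5038 0.3185 0.1179] phi -179.91 tilt [-7.e-04 -5.e-04 -1.e+00] w 0.027 F [ 0.3 -0.4 -0.5] j6 -47.7
turn rad 0.002 shift tool [-0.0007 -0.0015  0.1089] n 3 per row [-0.0002 -0.0005  0.0363]
```

View pics/w10.png

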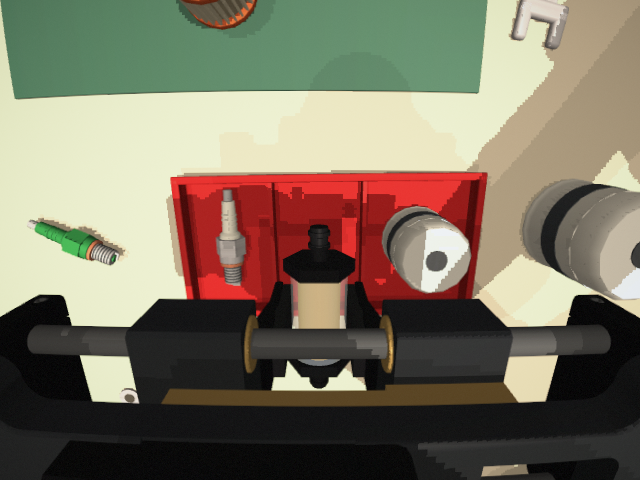

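The fuel filter hangs level over the middle compartment at (319,290). Lower it.

```bash
python3 -m crank '[[0,-0.001,0.03,0],[0,0,0.03,0],[0,0,0.02,0],[0,0,0.01,0],[0,0,0,0]]'; python3 -m crank '[[0,0,0.008,0],[0,0,0.005,0],[0,0,0.003,0],[0,0,0,0],[0,0,0,0]]'; python3 go.py .5035 .317 .009 180
```

```text
time_s: 21.4
tcp_pos: [0.5033, 0.3143, 0.0258]
ee_rot: [[-1.0, 0.002, -0.004], [0.002, 1.0, -0.004], [0.004, -0.004, -1.0]]
wrist_force: [-1.0, -0.1, -1.0]
gripper_width: 0.314
time_s: 21.82
tcp_pos: [0.5047, 0.317, 0.0126]
ee_rot: [[-1.0, -0.0, 0.001], [-0.0, 1.0, 0.001], [-0.001, 0.001, -1.0]]
wrist_force: [0.0, -0.0, -0.7]
gripper_width: 0.319
t 21.82 tcp [0.5047 0.317  0.0126] phi -179.99 tilt [ 7.e-04  6.e-04 -1.e+00] w 0.0278 F [ 0.  -0.  -0.7] j6 -47.7
turn rad 0.0 shift tool [0.0012 0.     0.0036] n 1 per row [0.0012 0.     0.0036]
```

```bash
python3 -m crank '[[0,0,0.0015,0],[0,0,0.001,0],[0,0,0,0],[0,0,0,0]]'; python3 -m crank '[[0,0,0.001,0],[0,0,0,0],[0,0,0,0]]'; python3 -m crank '[[0,0,0.0007,0],[0,0,0,0],[0,0,0,0]]'
```

```text
time_s: 22.15
tcp_pos: [0.5044, 0.3168, 0.0096]
ee_rot: [[-1.0, -0.0, 0.0], [-0.0, 1.0, 0.0], [-0.0, 0.0, -1.0]]
wrist_force: [-0.3, 0.5, -1.2]
gripper_width: 0.309
time_s: 22.4
tcp_pos: [0.5044, 0.3168, 0.0085]
ee_rot: [[-1.0, -0.0, -0.0], [-0.0, 1.0, -0.0], [0.0, -0.0, -1.0]]
wrist_force: [0.1, -0.4, -0.9]
gripper_width: 0.316
time_s: 22.65
tcp_pos: [0.5045, 0.3169, 0.0082]
ee_rot: [[-1.0, -0.0, 0.0], [-0.0, 1.0, 0.0], [-0.0, 0.0, -1.0]]
wrist_force: [-0.5, -0.0, 2.8]
gripper_width: 0.311
```

```bash
python3 -m crank '[[0,0,-0.0003,0],[0,0,0,0],[0,0,0,0],[0,0,0,0],[0,0,0,0]]' 0.034; python3 -m crank '[[0,0,-0.006,0],[0,0,-0.015,0],[0,0,-0.03,0],[0,0,-0.04,0],[0,0,-0.04,0]]';python3 -m crank '[[0,0,-0.03,0],[0,0,0,0],[0,0,0,0]]' 0.085;  python3 go.py .5745 .1275 .17 180
python3 - <<'E'
from h import *
c=grab("wrist");save(c,"pics/w11.png")
E
```

```text
time_s: 23.07
tcp_pos: [0.5044, 0.3168, 0.008]
ee_rot: [[-1.0, 0.0, -0.0], [0.0, 1.0, -0.0], [0.0, -0.0, -1.0]]
wrist_force: [-0.5, -0.2, -0.8]
gripper_width: 0.387
time_s: 23.48
tcp_pos: [0.5039, 0.3162, 0.1402]
ee_rot: [[-1.0, -0.0, -0.002], [-0.0, 1.0, -0.002], [0.002, -0.002, -1.0]]
wrist_force: [0.8, 0.8, 0.4]
gripper_width: 0.394
time_s: 23.73
tcp_pos: [0.5052, 0.3176, 0.1721]
ee_rot: [[-1.0, 0.0, 0.004], [0.0, 1.0, 0.004], [-0.004, 0.004, -1.0]]
wrist_force: [-0.1, 0.6, -1.1]
gripper_width: 0.539
t 23.73 tcp [0.5052 0.3176 0.1721] phi 180.0 tilt [ 0.0039  0.0044 -1.    ] w 0.0469 F [-0.1  0.6 -1.1] j6 -47.7
turn rad -0.0 shift tool [-0.0693 -0.1901  0.0021] n 6 per row [-0.0115 -0.0317  0.0003]
```

View pics/w11.png

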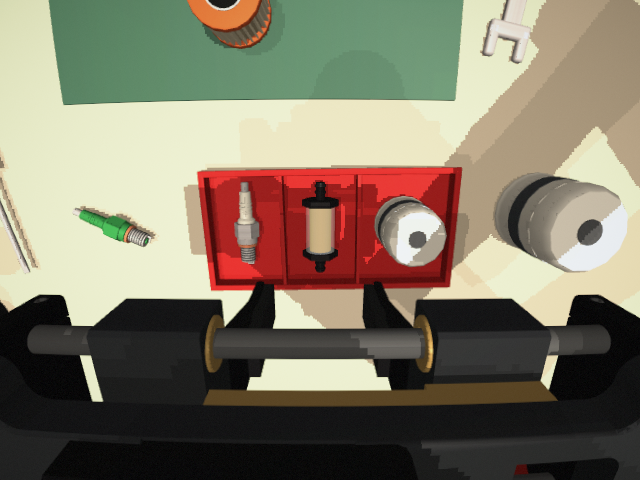

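The red kit is complete: plug (247,225), fuel filter (320,225) and oil filter (415,237), each in its own compartment. Next the air filter.

```bash
python3 -m crank '[[-0.0115,-0.031,0,0],[-0.0115,-0.032,0,0],[-0.0115,-0.032,0,0],[-0.0115,-0.032,0,0],[-0.0115,-0.032,0,0]]'; python3 -m crank '[[-0.0115,-0.031,0,0],[0,0,0,0],[0,0,0,0]]';  python3 go.py .5745 .1275 .027 180
python3 - <<'E'
from h import *
c=grab("wrist");save(c,"pics/w12.png")
E
```

```text
time_s: 24.2
tcp_pos: [0.5611, 0.1559, 0.1671]
ee_rot: [[-1.0, -0.0, -0.004], [-0.0, 1.0, -0.002], [0.004, -0.002, -1.0]]
wrist_force: [-0.1, 0.1, -0.3]
gripper_width: 0.936
time_s: 24.45
tcp_pos: [0.5728, 0.1246, 0.1671]
ee_rot: [[-1.0, 0.003, -0.004], [0.003, 1.0, -0.002], [0.004, -0.002, -1.0]]
wrist_force: [0.6, 0.4, 0.6]
gripper_width: 0.975
t 24.45 tcp [0.5728 0.1246 0.1671] phi 179.8 tilt [-0.0038 -0.0016 -1.    ] w 0.0849 F [0.6 0.4 0.6] j6 -28.3
turn rad -0.003 shift tool [-0.0017  0.0029  0.1401] n 4 per row [-0.0004  0.0007  0.035 ]
```

View pics/w12.png

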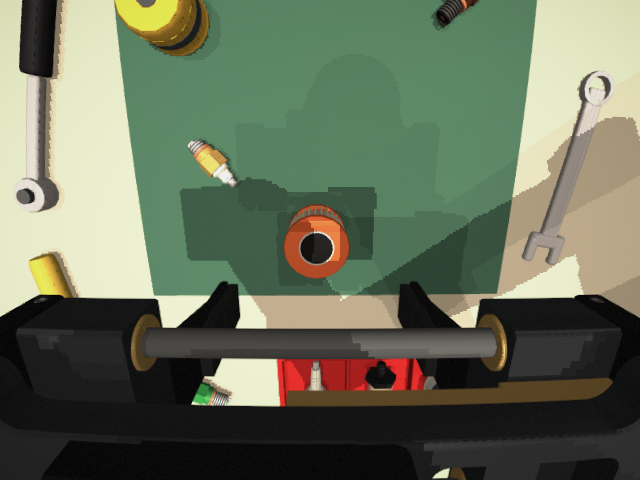

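```bash
python3 - <<'E'
from h import *
c=load("pics/w12.png")
print(atz(c,316,248,.059),atd(c,330,225).round(4))
E
python3 -m crank '[[-0.0015,0.003,0.035,0],[0,0,0.035,0],[0,0,0.03,0],[0,0,0.02,0],[0,0,0.01,0]]'; python3 -m crank '[[0,0,0.008,0],[0,0,0,0],[0,0,0,0]]';  python3 go.py .5745 .1275 .027 180
```

```text
[0.57391586 0.12893696 0.059     ] [0.5623 0.1092 0.0591]
time_s: 24.92
tcp_pos: [0.5721, 0.13, 0.0351]
ee_rot: [[-1.0, -0.001, -0.007], [-0.001, 1.0, -0.003], [0.007, -0.003, -1.0]]
wrist_force: [0.4, 0.3, 0.1]
gripper_width: 0.977
time_s: 25.17
tcp_pos: [0.5755, 0.1305, 0.0318]
ee_rot: [[-1.0, -0.001, 0.001], [-0.001, 1.0, 0.0], [-0.001, 0.0, -1.0]]
wrist_force: [0.6, 0.3, 0.4]
gripper_width: 0.979
t 25.17 tcp [0.5755 0.1305 0.0318] phi -179.94 tilt [ 1.1e-03  2.0e-04 -1.0e+00] w 0.0851 F [0.6 0.3 0.4] j6 -28.5
turn rad 0.001 shift tool [ 0.001  -0.003   0.0048] n 1 per row [ 0.001  -0.003   0.0048]
```

```bash
python3 -m crank '[[0.001,-0.002,0.004,0],[0,0,0,0]]'; python3 -m crank '[[0,0,0,0],[0,0,0,0],[0,0,0,0],[0,0,0,0],[0,0,0,0]]' 0.045;python3 -m crank '[[0,0,0,0],[0,0,0,0],[0,0,0,0],[0,0,0,0]]';  python3 go.py .560 -.328 .12 180
```

```text
time_s: 25.33
tcp_pos: [0.5741, 0.1278, 0.0279]
ee_rot: [[-1.0, 0.0, 0.001], [0.0, 1.0, 0.001], [-0.001, 0.001, -1.0]]
wrist_force: [0.1, 0.4, -0.4]
gripper_width: 0.978
time_s: 25.75
tcp_pos: [0.5741, 0.1278, 0.0274]
ee_rot: [[-1.0, 0.0, 0.0], [0.0, 1.0, 0.0], [-0.0, 0.0, -1.0]]
wrist_force: [-0.1, -0.2, 0.5]
gripper_width: 0.682
time_s: 26.08
tcp_pos: [0.5741, 0.1278, 0.0273]
ee_rot: [[-1.0, -0.0, 0.0], [-0.0, 1.0, 0.0], [-0.0, 0.0, -1.0]]
wrist_force: [0.1, -0.4, 1.1]
gripper_width: 0.635
t 26.08 tcp [0.5741 0.1278 0.0273] phi -180.0 tilt [ 2.e-04  0.e+00 -1.e+00] w 0.0552 F [ 0.1 -0.4  1.1] j6 -28.3
turn rad 0.0 shift tool [ 0.0141 -0.4558 -0.0927] n 12 per row [ 0.0012 -0.038  -0.0077]
```

```bash
python3 -m crank '[[0,0,-0.01,0],[0,0,-0.025,0],[0,0,-0.035,0],[0,0,-0.03,0],[0,0,0,0]]'; python3 -m crank '[[0.001,-0.02,0,0],[0.0012,-0.036,0,0],[0.0012,-0.038,0,0],[0.0012,-0.038,0,0],[0.0012,-0.038,0,0]]';  python3 -m crank '[[0.0012,-0.038,0,0],[0.0012,-0.038,0,0],[0.0012,-0.038,0,0],[0.0012,-0.038,0,0],[0,-0.02,0,0]]';  python3 -m crank '[[0,0,0,0],[0,0,0,0]]';  python3 go.py .560 -.328 .12 180
python3 - <<'E'
from h import *
c=grab("wrist");save(c,"pics/w13.png")
E
```

```text
time_s: 26.5
tcp_pos: [0.578, 0.1292, 0.1347]
ee_rot: [[-1.0, -0.002, 0.013], [-0.002, 1.0, 0.004], [-0.013, 0.004, -1.0]]
wrist_force: [0.3, 0.6, 0.0]
gripper_width: 0.636
time_s: 26.92
tcp_pos: [0.5676, -0.0435, 0.1275]
ee_rot: [[-1.0, -0.001, -0.0], [-0.001, 1.0, 0.0], [0.0, 0.0, -1.0]]
wrist_force: [0.3, -0.1, -1.4]
gripper_width: 0.634
time_s: 27.33
tcp_pos: [0.5624, -0.2177, 0.1273]
ee_rot: [[-1.0, 0.003, -0.0], [0.003, 1.0, -0.0], [0.0, -0.0, -1.0]]
wrist_force: [0.1, -0.5, -1.0]
gripper_width: 0.636
time_s: 27.5
tcp_pos: [0.5627, -0.2153, 0.1269]
ee_rot: [[-1.0, 0.003, -0.001], [0.003, 1.0, 0.0], [0.001, 0.0, -1.0]]
wrist_force: [-0.5, 0.6, -1.4]
gripper_width: 0.635
t 27.5 tcp [ 0.5627 -0.2153  0.1269] phi 179.84 tilt [-6.e-04  4.e-04 -1.e+00] w 0.0552 F [-0.5  0.6 -1.4] j6 5.4
turn rad -0.003 shift tool [ 0.0027 -0.1127  0.0069] n 3 per row [ 0.0009 -0.0376  0.0023]
```

View pics/w13.png

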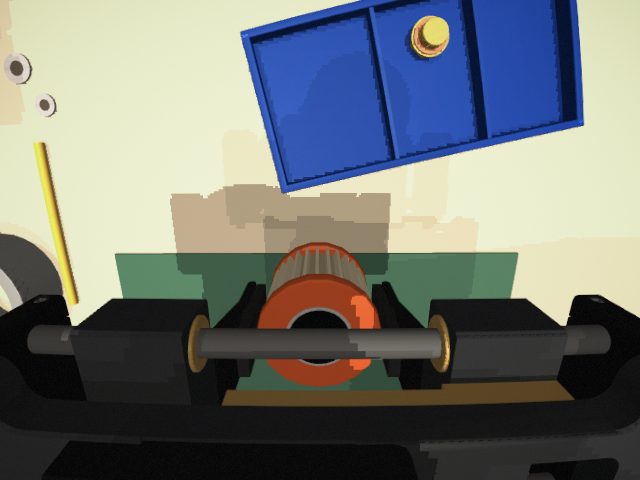

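```bash
python3 - <<'E'
from h import *
c=load("pics/w13.png")
A=atz(c,284,191,.021)[:2];B=atz(c,243,33,.021)[:2];C=atz(c,583,124,.021)[:2]
print(A,B,C,np.linalg.norm(A-B),np.linalg.norm(A-C))
e=(A-C)/np.linalg.norm(A-C);print("y dir heading",np.degrees(np.arctan2(e[1],e[0])),"x dir check",np.degrees(np.arctan2(*(B-A)[::-1])))
ctr=(B+C)/2;print("ctr",ctr)
th=np.arctan2(e[1],e[0]);ey=np.array([np.cos(th),np.sin(th)])
for n,o in(("L",.073),("M",-.009),("E",-.082)):print(n,ctr+o*ey)
print("div1",[atz(c,*p,.017)[:2].round(4) for p in((373,10),(398,158))],"div2",[atz(c,*p,.017)[:2].round(4) for p in((473,5),(485,137))])
print("drain",atd(c,435,31))
E
```

```text
[ 0.58924739 -0.25886974] [ 0.61536715 -0.37217035] [ 0.3546385  -0.31249331] 0.11627239695352048 0.2406591331604621
y dir heading 12.87469548612396 x dir check -77.01812380852883
ctr [ 0.48500283 -0.34233183]
L [ 0.55616758 -0.326066  ]
M [ 0.47622909 -0.3443372 ]
E [ 0.40506433 -0.36060303]
div1 [array([ 0.5227, -0.388 ]), array([ 0.4995, -0.2841])] div2 [array([ 0.4504, -0.3932]), array([ 0.4316, -0.3008])]
drain [ 0.48009915 -0.37220823  0.0265752 ]
```

```bash
python3 -m crank '[[0.003,-0.035,0,0],[0.002,-0.04,0.01,0],[0,-0.036,0.02,0],[0,0,0.03,0],[0,0,0.025,0]]'; python3 -m crank '[[0,0,0.008,0],[0,0,0.002,0],[0,0,0,0],[0,0,0,0]]';  python3 go.py .557 -.327 .0273 180
```

```text
time_s: 27.97
tcp_pos: [0.5583, -0.3256, 0.0411]
ee_rot: [[-1.0, 0.002, 0.001], [0.002, 1.0, 0.0], [-0.001, 0.0, -1.0]]
wrist_force: [-0.2, 1.1, -2.1]
gripper_width: 0.63
time_s: 28.3
tcp_pos: [0.5601, -0.3248, 0.0341]
ee_rot: [[-1.0, -0.002, 0.003], [-0.002, 1.0, -0.001], [-0.003, -0.001, -1.0]]
wrist_force: [0.5, 0.5, -0.7]
gripper_width: 0.638
t 28.3 tcp [ 0.5601 -0.3248  0.0341] phi -179.88 tilt [ 0.0031 -0.0015 -1.    ] w 0.0555 F [ 0.5  0.5 -0.7] j6 15.9
turn rad 0.002 shift tool [ 0.0031 -0.0022  0.0068] n 1 per row [ 0.0031 -0.0022  0.0068]
```

```bash
python3 -m crank '[[0.002,-0.002,0.002,0],[0,0,0.001,0],[0,0,0,0],[0,0,0,0]]'; python3 -m crank '[[0,0,0.001,0],[0,0,0.001,0],[0,0,0,0],[0,0,0,0]]';  python3 go.py .557 -.327 .0273 180
```

```text
time_s: 28.63
tcp_pos: [0.5565, -0.3273, 0.0298]
ee_rot: [[-1.0, -0.0, 0.001], [-0.0, 1.0, -0.0], [-0.001, -0.0, -1.0]]
wrist_force: [0.2, 0.1, -0.6]
gripper_width: 0.642
time_s: 28.97
tcp_pos: [0.5565, -0.3273, 0.0273]
ee_rot: [[-1.0, -0.0, 0.0], [-0.0, 1.0, -0.0], [-0.0, -0.0, -1.0]]
wrist_force: [-0.3, 0.3, -0.1]
gripper_width: 0.639
t 28.97 tcp [ 0.5565 -0.3273  0.0273] phi -180.0 tilt [ 2.e-04 -2.e-04 -1.e+00] w 0.0556 F [-0.3  0.3 -0.1] j6 16.1
turn rad 0.0 shift tool [-0.0005  0.0003 -0.    ] n 1 per row [-0.0005  0.0003 -0.    ]
```

```bash
python3 -m crank '[[0,0,0.0007,0],[0,0,0,0],[0,0,0,0]]'
```

```text
time_s: 29.22
tcp_pos: [0.5565, -0.3274, 0.0273]
ee_rot: [[-1.0, -0.0, 0.0], [-0.0, 1.0, -0.0], [-0.0, -0.0, -1.0]]
wrist_force: [-1.7, 1.0, 5.3]
gripper_width: 0.634
```

```bash
python3 -m crank '[[0,0,-0.0007,0],[0,0,0,0],[0,0,0,0],[0,0,0,0],[0,0,0,0]]' 0.075; python3 -m crank '[[0,0,0,0],[0,0,-0.015,0],[0,0,-0.03,0],[0,0,-0.04,0],[0,0,-0.04,0]]';python3 -m crank '[[0,0,-0.02,-0.115],[0,0,0,-0.115],[0,0,0,-0.115],[0,0,0,-0.115],[0,0,0,-0.115]]'; python3 -m crank '[[0,0,0,-0.115],[0,0,0,-0.113],[0,0,0,0]]' 0.045;  python3 go.py .668 .061 .17 226
python3 - <<'E'
from h import *
c=grab("wrist");save(c,"pics/w14.png")
E
```

```text
time_s: 29.63
tcp_pos: [0.5562, -0.3272, 0.0268]
ee_rot: [[-1.0, 0.0, -0.0], [0.0, 1.0, 0.0], [0.0, 0.0, -1.0]]
wrist_force: [-0.3, 0.2, -0.2]
gripper_width: 0.842
time_s: 30.05
tcp_pos: [0.5555, -0.327, 0.1524]
ee_rot: [[-1.0, 0.0, -0.003], [-0.0, 1.0, 0.001], [0.003, 0.001, -1.0]]
wrist_force: [1.0, 0.5, 0.1]
gripper_width: 0.86
time_s: 30.47
tcp_pos: [0.5563, -0.3271, 0.1723]
ee_rot: [[-0.836, -0.549, 0.0], [-0.549, 0.836, 0.0], [-0.0, -0.0, -1.0]]
wrist_force: [-0.2, -0.5, -0.3]
gripper_width: 0.865
time_s: 30.72
tcp_pos: [0.5563, -0.3272, 0.172]
ee_rot: [[-0.693, -0.721, -0.0], [-0.721, 0.693, 0.0], [-0.0, 0.0, -1.0]]
wrist_force: [0.0, -0.2, -0.3]
gripper_width: 0.712
t 30.72 tcp [ 0.5563 -0.3272  0.172 ] phi -133.88 tilt [-1.e-04  1.e-04 -1.e+00] w 0.062 F [ 0.  -0.2 -0.3] j6 62.2
turn rad 0.002 shift tool [-0.3568  0.1893  0.002 ] n 11 per row [-0.0324  0.0172  0.0002]
```

View pics/w14.png

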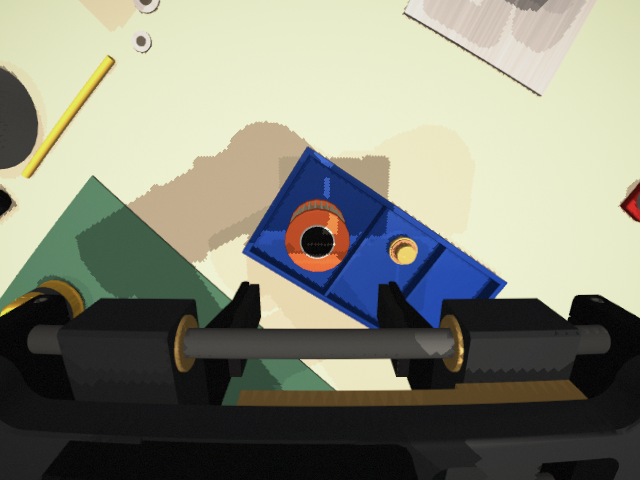

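The air filter stands in the blue large compartment, its hole at (317,242). Next the short plug.

```bash
python3 -m crank '[[-0.0324,0.0172,0,0],[-0.0324,0.0172,0,0],[-0.0324,0.0172,0,0],[-0.0324,0.0172,0,0],[-0.0324,0.0172,0,0]]' 0.045; python3 -m crank '[[-0.0324,0.0172,0,0],[-0.0324,0.0172,0,0],[-0.0324,0.0172,0,0],[-0.0324,0.0172,0,0],[-0.0324,0.0172,0,0]]';python3 -m crank '[[-0.0324,0.0172,0,0],[0,0,0,0],[0,0,0,0],[0,0,0,0]]'; python3 go.py .668 .061 .005 226
python3 - <<'E'
from h import *
c=grab("wrist");save(c,"pics/w15.png");crop("pics/w15.png",260,180,370,290,5,"pics/w15a.png")
E
```

```text
time_s: 31.18
tcp_pos: [0.6072, -0.1494, 0.1722]
ee_rot: [[-0.697, -0.717, 0.0], [-0.717, 0.697, 0.0], [-0.0, -0.0, -1.0]]
wrist_force: [0.1, -0.4, 0.8]
gripper_width: 0.521
time_s: 31.6
tcp_pos: [0.6578, 0.0272, 0.1723]
ee_rot: [[-0.697, -0.717, 0.0], [-0.717, 0.697, -0.0], [-0.0, -0.0, -1.0]]
wrist_force: [-0.6, -0.3, -0.0]
gripper_width: 0.516
time_s: 31.93
tcp_pos: [0.6675, 0.0606, 0.1718]
ee_rot: [[-0.695, -0.719, -0.001], [-0.719, 0.695, -0.0], [0.001, 0.0, -1.0]]
wrist_force: [-0.5, 0.1, -0.2]
gripper_width: 0.517
t 31.93 tcp [0.6675 0.0606 0.1718] phi -134.06 tilt [-8.e-04 -3.e-04 -1.e+00] w 0.045 F [-0.5  0.1 -0.2] j6 27.0
turn rad -0.001 shift tool [-7.000e-04 -1.000e-04  1.668e-01] n 5 per row [-0.0001 -0.      0.0334]
```

View pics/w15.png

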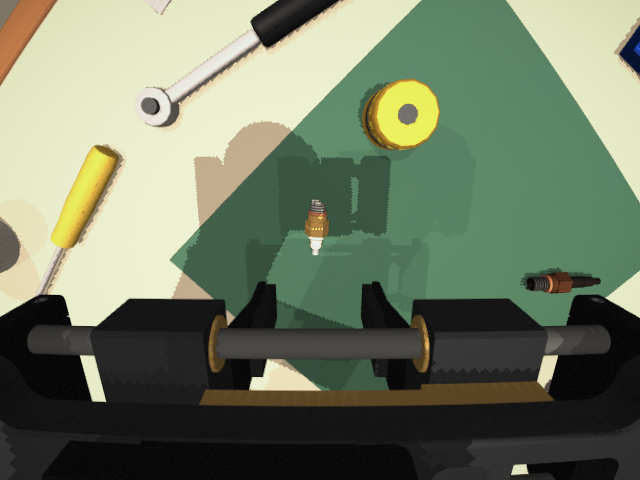

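View pics/w15a.png

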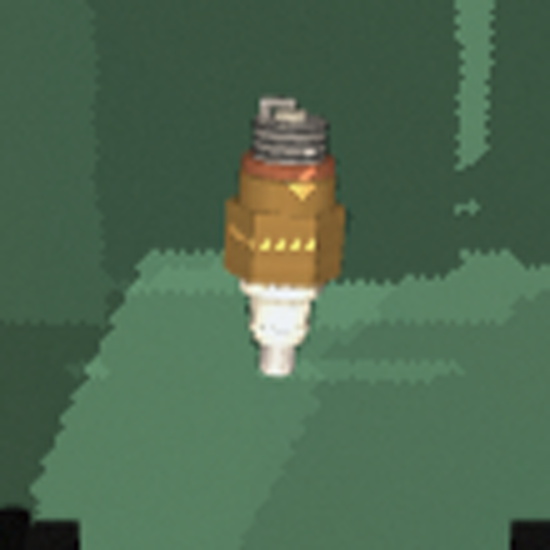

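```bash
python3 - <<'E'
from h import *
c=load("pics/w15.png")
h=atz(c,317.2,229,.023);a=atz(c,318,201,.013);b=atz(c,315.2,254.4,.013);d=a-b
print(h,atd(c,317.2,229),a,b,(a+b)/2,np.linalg.norm(d),np.degrees(np.arctan2(d[1],d[0])))
print("yellow",atd(c,408,114),"sooty",atd(c,562,283))
E
```

```text
[0.66805911 0.06021039 0.023     ] [0.66793629 0.06033103 0.02233395] [0.68549168 0.04225368 0.013     ] [0.64878629 0.08172261 0.013     ] [0.66713899 0.06198815 0.013     ] 0.05389881324763582 -47.07772449826336
yellow [ 0.69215248 -0.05933147  0.06250668] sooty [ 0.4514811  -0.08171491  0.02378895]
```

```bash
python3 -m crank '[[0,0,0.035,0.017],[0,0,0.035,0],[0,0,0.035,0],[0,0,0.025,0],[0,0,0.015,0]]'; python3 -m crank '[[0,0,0.006,0],[0,0,0,0],[0,0,0,0],[0,0,0,0]]'; python3 go.py .668 .061 .0045 225
```

```text
time_s: 32.4
tcp_pos: [0.6652, 0.0582, 0.0236]
ee_rot: [[-0.71, -0.705, -0.006], [-0.705, 0.71, -0.001], [0.005, 0.003, -1.0]]
wrist_force: [-0.4, -0.0, -0.8]
gripper_width: 0.517
time_s: 32.73
tcp_pos: [0.6691, 0.0604, 0.0231]
ee_rot: [[-0.707, -0.707, 0.003], [-0.707, 0.707, 0.001], [-0.003, -0.002, -1.0]]
wrist_force: [-0.4, 0.2, -0.4]
gripper_width: 0.518
t 32.73 tcp [0.6691 0.0604 0.0231] phi -135.0 tilt [ 3.4e-03  7.0e-04 -1.0e+00] w 0.045 F [-0.4  0.2 -0.4] j6 26.1
turn rad 0.0 shift tool [0.0003 0.0012 0.0186] n 1 per row [0.0003 0.0012 0.0186]
```

```bash
python3 -m crank '[[0,0.001,0.008,0],[0,0,0.006,0],[0,0,0.003,0],[0,0,0,0],[0,0,0,0]]'; python3 go.py .668 .061 .0045 225; python3 -m crank '[[0,0,0,0],[0,0,0,0],[0,0,0,0],[0,0,0,0],[0,0,0,0]]' 0.01;  python3 -m crank '[[0,0,0,0],[0,0,0,0],[0,0,0,0]]'
```

```text
time_s: 33.15
tcp_pos: [0.667, 0.0614, 0.004]
ee_rot: [[-0.707, -0.708, -0.0], [-0.708, 0.707, -0.0], [0.0, 0.0, -1.0]]
wrist_force: [0.2, -0.4, -0.0]
gripper_width: 0.514
t 33.15 tcp [0.667  0.0614 0.004 ] phi -134.95 tilt [-2.e-04 -1.e-04 -1.e+00] w 0.0447 F [ 0.2 -0.4 -0. ] j6 26.0
turn rad 0.001 shift tool [-0.0004 -0.001  -0.0005] n 1 per row [-0.0004 -0.001  -0.0005]
time_s: 33.57
tcp_pos: [0.6672, 0.0613, 0.0042]
ee_rot: [[-0.707, -0.708, 0.0], [-0.708, 0.707, 0.0], [-0.0, -0.0, -1.0]]
wrist_force: [-0.2, 0.3, 0.4]
gripper_width: 0.236
time_s: 33.82
tcp_pos: [0.6671, 0.0613, 0.0042]
ee_rot: [[-0.707, -0.708, 0.0], [-0.708, 0.707, 0.0], [-0.0, -0.0, -1.0]]
wrist_force: [0.9, 0.5, 0.3]
gripper_width: 0.239
```

```bash
python3 -m crank '[[0,0,-0.005,0],[0,0,-0.02,0],[0,0,-0.035,0],[0,0,-0.035,0],[0,0,-0.02,0]]'; python3 -m crank '[[0,0,0,0.1124],[0,0,0,0.1124],[0,0,0,0.1124],[0,0,0,0.1124],[0,0,0,0.1124]]'; python3 -m crank '[[0,0,0,0],[0,0,0,0]]'; python3 go.py .405 -.3612 .12 192.8
python3 - <<'E'
from h import *
c=grab("wrist");save(c,"pics/w16.png")
E
```

```text
time_s: 34.23
tcp_pos: [0.6688, 0.0614, 0.1238]
ee_rot: [[-0.706, -0.708, 0.006], [-0.708, 0.706, 0.001], [-0.004, -0.004, -1.0]]
wrist_force: [0.4, -0.4, 0.8]
gripper_width: 0.24
time_s: 34.65
tcp_pos: [0.6668, 0.0612, 0.1195]
ee_rot: [[-0.976, -0.217, -0.0], [-0.217, 0.976, 0.0], [0.0, 0.0, -1.0]]
wrist_force: [0.4, -0.1, -0.2]
gripper_width: 0.24
time_s: 34.82
tcp_pos: [0.6669, 0.0612, 0.1193]
ee_rot: [[-0.974, -0.225, -0.0], [-0.225, 0.974, -0.0], [0.0, 0.0, -1.0]]
wrist_force: [0.3, 0.1, -0.5]
gripper_width: 0.237
t 34.82 tcp [0.6669 0.0612 0.1193] phi -167.0 tilt [-2.e-04 -0.e+00 -1.e+00] w 0.0206 F [ 0.3  0.1 -0.5] j6 -6.1
turn rad 0.003 shift tool [ 0.349  -0.3539 -0.0007] n 13 per row [ 0.0268 -0.0272 -0.0001]
```

View pics/w16.png

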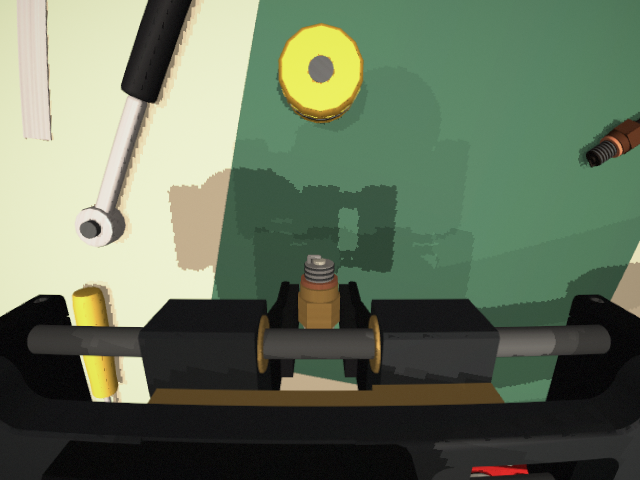

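```bash
python3 -m crank '[[0.015,-0.015,0,0.003],[0.0275,-0.028,0,0],[0.0275,-0.028,0,0],[0.0275,-0.028,0,0],[0.0275,-0.028,0,0]]';  python3 -m crank '[[0.0275,-0.028,0,0],[0.0275,-0.028,0,0],[0.0275,-0.028,0,0],[0.0275,-0.028,0,0],[0.0275,-0.028,0,0]]';  python3 -m crank '[[0.0275,-0.028,0,0],[0.0275,-0.028,0,0],[0.02,-0.02,0,0],[0.01,-0.01,0,0],[0,0,0,0]]';python3 -m crank '[[0,0,0,0],[0,0,0,0]]'; python3 go.py .405 -.3612 .12 192.8
python3 - <<'E'
from h import *
c=grab("wrist");save(c,"pics/w17.png")
E
```

```text
time_s: 35.28
tcp_pos: [0.5718, -0.0912, 0.1193]
ee_rot: [[-0.975, -0.222, 0.0], [-0.222, 0.975, -0.0], [-0.0, -0.0, -1.0]]
wrist_force: [0.4, -0.2, -0.5]
gripper_width: 0.237
time_s: 35.7
tcp_pos: [0.4684, -0.2581, 0.1196]
ee_rot: [[-0.975, -0.222, 0.001], [-0.222, 0.975, -0.0], [-0.001, -0.0, -1.0]]
wrist_force: [-0.8, -0.1, 0.1]
gripper_width: 0.238
time_s: 36.12
tcp_pos: [0.4036, -0.3615, 0.1193]
ee_rot: [[-0.976, -0.217, -0.0], [-0.217, 0.976, -0.0], [0.0, -0.0, -1.0]]
wrist_force: [1.4, -0.2, 0.2]
gripper_width: 0.238
time_s: 36.28
tcp_pos: [0.4057, -0.359, 0.1193]
ee_rot: [[-0.975, -0.22, 0.0], [-0.22, 0.975, -0.0], [-0.0, -0.0, -1.0]]
wrist_force: [0.2, 0.4, 0.0]
gripper_width: 0.24
t 36.28 tcp [ 0.4057 -0.359   0.1193] phi -167.27 tilt [ 3.e-04 -0.e+00 -1.e+00] w 0.0209 F [0.2 0.4 0. ] j6 37.1
turn rad -0.001 shift tool [ 0.0012 -0.002  -0.0007] n 1 per row [ 0.0012 -0.002  -0.0007]
```

View pics/w17.png

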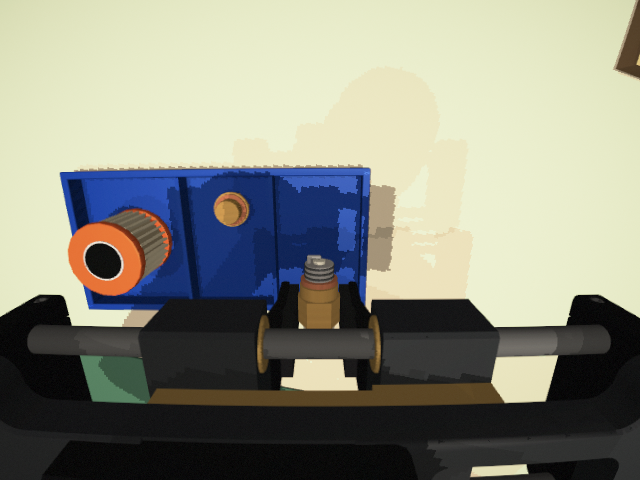

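```bash
python3 - <<'E'
from h import *
c=load("pics/w17.png")
R=c["T"];th=np.radians(12.8);ey=np.array([np.cos(th),np.sin(th)]);ex=np.array([ey[1],-ey[0]])
P=np.array([.405,-.3612])
for n,u,v,z in[("div",275,180,.017),("div low",278,280,.017),("outer",370,169,.021),("outerlow",361,290,.021)]:
    q=atz(c,u,v,z)[:2];print(n,q.round(4),"tray-y rel",((q-P)@ey).round(4),"x",((q-P)@ex).round(4))
E
python3 -m crank '[[0.001,-0.002,0.03,0],[0,0,0.03,0],[0,0,0.02,0],[0,0,0.01,0],[0,0,0,0]]';python3 -m crank '[[0,0,0,0],[0,0,0,0]]'; python3 go.py .405 -.3612 .005 192.8
```

```text
div [ 0.4494 -0.4029] tray-y rel 0.0341 x 0.0505
div low [ 0.4316 -0.3212] tray-y rel 0.0348 x -0.0331
outer [ 0.3805 -0.4274] tray-y rel -0.0385 x 0.0591
outerlow [ 0.3617 -0.3294] tray-y rel -0.0352 x -0.0406
time_s: 36.75
tcp_pos: [0.4041, -0.36, 0.027]
ee_rot: [[-0.975, -0.221, -0.005], [-0.221, 0.975, 0.002], [0.004, 0.003, -1.0]]
wrist_force: [-1.1, -0.3, 0.1]
gripper_width: 0.239
time_s: 36.92
tcp_pos: [0.4064, -0.3618, 0.0305]
ee_rot: [[-0.975, -0.221, 0.002], [-0.221, 0.975, -0.002], [-0.002, -0.002, -1.0]]
wrist_force: [0.2, -0.2, 0.1]
gripper_width: 0.238
t 36.92 tcp [ 0.4064 -0.3618  0.0305] phi -167.25 tilt [ 0.0024 -0.0016 -1.    ] w 0.0207 F [ 0.2 -0.2  0.1] j6 37.3
turn rad -0.001 shift tool [0.0012 0.0009 0.0255] n 1 per row [0.0012 0.0009 0.0255]
```

```bash
python3 -m crank '[[0.0005,0,0.01,0],[0,0,0.008,0],[0,0,0.004,0],[0,0,0,0],[0,0,0,0]]';python3 -m crank '[[0,0,0.001,0],[0,0,0.001,0],[0,0,0,0],[0,0,0,0]]'; python3 go.py .405 -.3612 .0042 192.8
```

```text
time_s: 37.33
tcp_pos: [0.4042, -0.3616, 0.0068]
ee_rot: [[-0.976, -0.219, -0.001], [-0.219, 0.976, 0.0], [0.001, 0.0, -1.0]]
wrist_force: [0.4, -0.7, -1.0]
gripper_width: 0.239
time_s: 37.67
tcp_pos: [0.4045, -0.3617, 0.0053]
ee_rot: [[-0.976, -0.219, 0.0], [-0.219, 0.976, -0.0], [-0.0, -0.0, -1.0]]
wrist_force: [-0.4, 0.3, -0.6]
gripper_width: 0.237
t 37.67 tcp [ 0.4045 -0.3617  0.0053] phi -167.34 tilt [ 2.e-04 -1.e-04 -1.e+00] w 0.0206 F [-0.4  0.3 -0.6] j6 37.3
turn rad -0.002 shift tool [-0.0006  0.0003  0.0011] n 1 per row [-0.0006  0.0003  0.0011]
```

```bash
python3 - <<'E'
from h import *
c=grab("scene");save(c,"pics/scene17.png");crop("pics/scene17.png",90,310,300,450,3.7,"pics/s17.png")
E
```

```text
(no output)
```

View pics/s17.png

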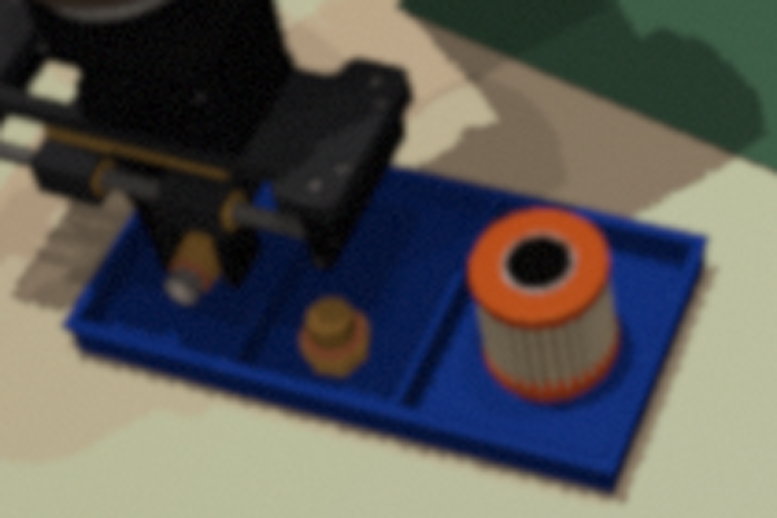

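The scene view shows the plug held inside the end compartment at crop (195,270), clear of the drain plug at (335,335). Touch down.

```bash
python3 -m crank '[[0,0,0.001,0],[0,0,0,0],[0,0,0,0]]';python3 -m crank '[[0,0,0.0007,0],[0,0,0,0],[0,0,0,0]]'
```

```text
time_s: 37.97
tcp_pos: [0.4044, -0.3616, 0.0042]
ee_rot: [[-0.976, -0.219, -0.0], [-0.219, 0.976, 0.0], [-0.0, 0.0, -1.0]]
wrist_force: [0.3, -0.7, 0.2]
gripper_width: 0.238
time_s: 38.22
tcp_pos: [0.4045, -0.3617, 0.004]
ee_rot: [[-0.976, -0.219, 0.0], [-0.219, 0.976, -0.0], [-0.0, -0.0, -1.0]]
wrist_force: [-0.8, 1.3, 6.3]
gripper_width: 0.242
```

```bash
python3 -m crank '[[0,0,-0.0005,0],[0,0,0,0],[0,0,0,0],[0,0,0,0],[0,0,0,0]]' 0.031; python3 -m crank '[[0,0,-0.006,0],[0,0,-0.015,0],[0,0,-0.03,0],[0,0,-0.04,0],[0,0,-0.04,0]]';python3 -m crank '[[0,0,-0.04,0],[0,0,-0.03,0],[0,0,0,0],[0,0,0,0]]'
python3 - <<'E'
from h import *
c=grab("wrist");save(c,"pics/w18.png")
c=grab("side");save(c,"pics/side18.png")
c=grab("scene");save(c,"pics/scene18.png")
E
```

```text
time_s: 38.63
tcp_pos: [0.4044, -0.3616, 0.0037]
ee_rot: [[-0.976, -0.219, -0.0], [-0.219, 0.976, 0.0], [0.0, 0.0, -1.0]]
wrist_force: [0.2, -0.4, 0.4]
gripper_width: 0.353
time_s: 39.05
tcp_pos: [0.4036, -0.3613, 0.1361]
ee_rot: [[-0.976, -0.219, -0.002], [-0.219, 0.976, 0.001], [0.002, 0.001, -1.0]]
wrist_force: [1.7, -0.4, 0.3]
gripper_width: 0.356
time_s: 39.38
tcp_pos: [0.4053, -0.362, 0.2076]
ee_rot: [[-0.976, -0.219, 0.005], [-0.219, 0.976, -0.002], [-0.005, -0.003, -1.0]]
wrist_force: [-0.6, 0.7, -0.3]
gripper_width: 0.362
```

View pics/w18.png

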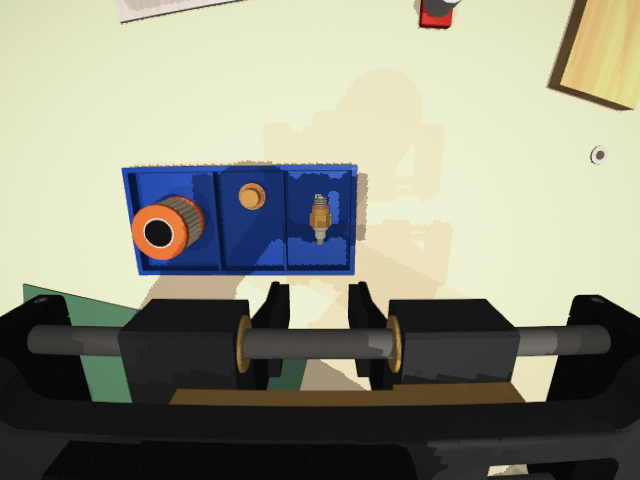

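View pics/side18.png

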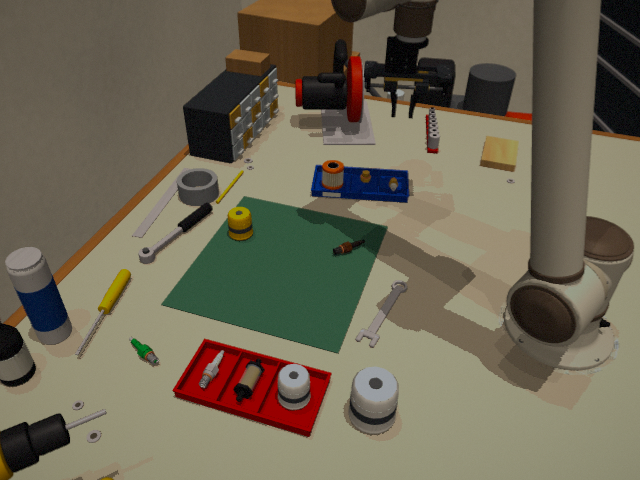

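View pics/scene18.png

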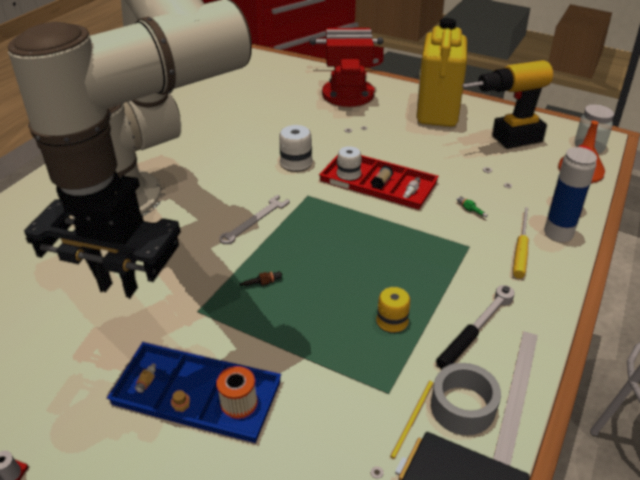

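All three views show everything in place: in the wrist view, air filter (160,232), drain plug (252,196) and short plug (320,218). The yellow filter, the sooty plug and the green plug have not moved. One last check that everything lies flat, then hand in.

```bash
python3 - <<'E'
from h import *
c=load("pics/w11.png")
for n,u,v in[("long ins",244,195),("hex",247,229),("thr",248,258),("bowl",320,228),("capA",320,203),("capB",320,259),("white",417,239)]:print(n,atd(c,u,v).round(4))
c=load("pics/w18.png")
for n,u,v in[("short ins",320,238),("hex",320,216),("thr",320,198),("air rim",146,250),("air rim2",172,215),("drain",251,196)]:print(n,atd(c,u,v).round(4))
from station import finish_job
print(finish_job())
E
```

```text
long ins [0.5753 0.2853 0.0172]
hex [0.5733 0.317  0.0225]
thr [0.5746 0.347  0.0206]
bowl [0.5037 0.3138 0.0309]
capA [0.5038 0.2903 0.0323]
capB [0.5037 0.3436 0.0326]
white [0.4229 0.3146 0.064 ]
short ins [ 0.3995 -0.3438  0.0166]
hex [ 0.4053 -0.3692  0.0247]
thr [ 0.4091 -0.3861  0.0155]
air rim [ 0.5665 -0.3059  0.0587]
air rim2 [ 0.5443 -0.3466  0.0583]
drain [ 0.4784 -0.3748  0.0281]
the job is handed in; nothing more can be done
None
```

Both kits are made up and the job is handed in, at about 40 s of the 115 s allowed.

- **Red tray:** the white oil filter (the smaller of the two) stands in the large compartment. The fuel filter lies in the middle compartment and the long plug in the end one.
- **Blue tray:** the air filter stands in the large compartment and the short plug lies in the end one, next to the untouched drain plug.

I lowered each item until the wrist force showed contact (3–8 N) before letting go.

**Last checks:**
- The final pictures show every item in its own compartment, with the gripper clear.
- The measured heights fit upright filters and parts lying flat: oil filter top at 64 mm, air filter rim at 58–59 mm, and plug hexagons at 22.5 and 24.7 mm. The plugs should read about 24 and 23 mm, so both are within about 2 mm.
- The yellow filter, sooty plug, drain plug and look-alikes show no sign of having moved.

No check failed. Earlier measurements of the trays disagreed by 2–7 mm between cameras, so I used the wrist camera's values for placing.

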